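# Clear the dental side counter after a patient

### The job

Clear the counter: before anything else is moved, drop the used scalpel into the yellow sharps box; then lay the handpiece lengthwise in the blue bay and the mouth mirror lengthwise in the green bay of the instrument tray, set down and not dropped. Of the two identical white powder bottles one is full and one empty, which only lifting tells: stand the full one upright in the free bay of the supply caddy (not dropped either) and put the empty one into the grey waste tub. Leave the small brown dropper bottle standing where it is.

Things in the scene. Friction and masses are not known exactly. Their poses are not given: they have to be found in the camera images.
- scalpel_center (a point): Used disposable scalpel, lying flat: purple plastic handle with a short steel blade, 135 long overall, handle 10 wide and 10 high, 20 g. The point is where to grip: on the handle at mid-height (5 above the counter), near the balance point, 10 from the middle of the length towards the handle's butt; the scalpel reaches 77 from here to the blade's tip and 58 to the butt. x runs along it to the blade, z up.
- handpiece_center (a point): Dental handpiece, lying flat: a steel-coloured rod with a blue ring and a small angled head with a thin drill bit that sticks out 23 sideways, 122 long, body 15 wide and 15 high (it does not roll), 70 g. The point is where to grip: in the thick body at mid-height (7.5 above what it lies on), near the balance point; it reaches 72 from here to the head end and 50 to the butt. x runs along it to the head, z up.
- mirror_center (a point): Mouth mirror, lying flat: orange handle 10 wide and 10 high (it does not roll), thin steel stem, round 23 mirror, 140 long overall, 25 g. The point is where to grip: on the handle at mid-height (5 above what it lies on), near the balance point; it reaches 80 from here to the far edge of the mirror and 60 to the butt. x runs along it to the mirror, z up.
- bottle_a_center (a point): One of two identical closed powder bottles: opaque white, pale blue label, blue cap; body 56 diameter up to 78 high, shoulder, cap 41 diameter up to 105. The point is at its centre, 52.5 above its underside, z up. One of the two weighs about 350 g (full), the other about 50 g (empty); they look the same and stand in either place.
- bottle_b_center (a point): The other of the two identical closed powder bottles, same sizes and same point. Weigh them to know which is full.
- sharps: Sharps box, fixed to the counter: yellow, 108 (x) by 188 (y), with a flat red lid whose top is 100 high. The lid has an open mouth in its middle, 78 (x) by 166 (y), long way along the box's y. Empty, inner floor 3 above the counter. Origin: centre of its underside, on the counter; z up.
- tray: White used-instrument tray, fixed: 158 (x) by 178 (y), rim 14 high and 4 thick, small grips at its y ends. A rib 11 high and 6 wide along y at x = 0 parts it into two bays, each 72 (x) by 170 (y), lined with a mat whose top is 6.5 above the counter: the blue bay's centre is at x = +39, the green bay's at x = -39 (y = 0). Instruments lie lengthwise, along the tray's y. Origin: centre of its underside, on the counter; z up.
- caddy: Supply caddy, fixed: pale grey-blue open box 90 (x) by 176 (y), walls 32 high and 4 thick, floor 4 above the counter, with a cross wall making two bays 82 (x) by 82 (y). The bay centred at y = +43 is filled with small boxes up to 30 high; the free bay for the bottle is centred at y = -43 (x = 0). Origin: centre of its underside, on the counter; z up.
- waste: Waste tub, fixed: dark grey, square, open at the top, 150 by 150 outside (158 over the rolled rim), inside 142 by 142, 110 high, floor 4 above the counter. Origin: centre of its underside, on the counter; z up.
- dropper_center (a point): Small brown glass dropper bottle with a black collar and red rubber bulb, 32 diameter, 87 high, standing among the things; leave it be. The point is at its centre, 43.5 above the counter.

How it is judged:
At the end, for the whole second after the job is handed in: Scalpel inside the sharps box; handpiece flat in the blue bay, mirror flat in the green bay (29 mm from its centre line, 20 degrees); full bottle (pressing over 1.7 N) upright (7 degrees) in the free caddy bay, 16 mm from its centre; empty bottle inside the waste tub; all at rest (x of scalpel_center in the frame of sharps between -0.05 and 0.05 m and y of scalpel_center in the frame of sharps between -0.09 and 0.09 m and z of scalpel_center in the frame of sharps between -0.005 and 0.085 m and x of handpiece_center in the frame of tray between 0.01 and 0.068 m and y of handpiece_center in the frame of tray between -0.04 and 0.04 m and z of each of handpiece_center, mirror_center in the frame of tray below 0.018 m and angle between the x axis of each of handpiece_center, mirror_center and the y axis of tray, either way round below 0.35 rad and x of mirror_center in the frame of tray between -0.068 and -0.01 m and y of mirror_center in the frame of tray between -0.04 and 0.04 m and ((x of bottle_a_center in the frame of caddy between -0.016 and 0.016 m and y of bottle_a_center in the frame of caddy between -0.059 and -0.027 m and z of bottle_a_center in the frame of caddy below 0.061 m and angle between bottle_a_center's own z axis and vertical below 0.12 rad and contact force between bottle_a and caddy above 1.7 N and x of bottle_b_center in the frame of waste between -0.07 and 0.07 m and y of bottle_b_center in the frame of waste between -0.07 and 0.07 m and z of bottle_b_center in the frame of waste between 0.005 and 0.095 m) or (x of bottle_b_center in the frame of caddy between -0.016 and 0.016 m and y of bottle_b_center in the frame of caddy between -0.059 and -0.027 m and z of bottle_b_center in the frame of caddy below 0.061 m and angle between bottle_b_center's own z axis and vertical below 0.12 rad and contact force between bottle_b and caddy above 1.7 N and x of bottle_a_center in the frame of waste between -0.07 and 0.07 m and y of bottle_a_center in the frame of waste between -0.07 and 0.07 m and z of bottle_a_center in the frame of waste between 0.005 and 0.095 m)) and linear speed of each of scalpel, handpiece, mirror, bottle_a, bottle_b below 0.02 m/s); the robot touches nothing.
It fails at once if something else is moved (30 mm) before the scalpel is in the sharps box (not (x of scalpel_center in the frame of sharps between -0.05 and 0.05 m and y of scalpel_center in the frame of sharps between -0.09 and 0.09 m and z of scalpel_center in the frame of sharps between -0.005 and 0.085 m) and distance of any of handpiece_center, mirror_center, bottle_a_center, bottle_b_center from where it was at the start of the episode above 0.03 m).
It fails at once if the handpiece or the mirror is dropped into the tray (falls faster than 0.9 m/s, some 40 mm of fall), or a bottle is dropped into the caddy ((linear speed of handpiece above 0.9 m/s and horizontal distance between handpiece_center and tray below 0.09 m and z of handpiece_center in the frame of tray below 0.1 m) or (linear speed of mirror above 0.9 m/s and horizontal distance between mirror_center and tray below 0.09 m and z of mirror_center in the frame of tray below 0.1 m) or (linear speed of bottle_a above 0.9 m/s and horizontal distance between bottle_a_center and caddy below 0.09 m and z of bottle_a_center in the frame of caddy below 0.1 m) or (linear speed of bottle_b above 0.9 m/s and horizontal distance between bottle_b_center and caddy below 0.09 m and z of bottle_b_center in the frame of caddy below 0.1 m)).
It fails at once if the dropper bottle is knocked over or pushed more than 30 mm (distance of dropper_center from where it was at the start of the episode above 0.03 m or angle between dropper_center's own z axis and vertical above 0.6 rad).
It also fails if it takes over 136 s, if anything falls off the work surface, if the arm or the gripper's body presses on something with over 40 N, if the wrist force passes 120 N, or if a joint passes its speed limit or range.

### The arm

A 7-joint arm with a two-finger parallel gripper is mounted at the origin on the work surface. World frame = base frame: x ahead of the robot, y to its left, z up, the work surface at z = 0. Lengths are in m, angles in rad, forces in N, time in s.
With the tool pointing down it reaches from about 0.425 to 0.95 m from the base axis. Payload 4.7 kg.
Tool frame: the origin (TCP) lies on the centre line of the jaws, within the pads' length; the fingertips stand 11 mm ahead of it and the grasp point (between the pads) lies 8 mm behind it; z points along the fingers, x is the direction in which the jaws open and shut, and the axes are right-handed (so a half turn about z gives the same grasp; the last joint's range is limited). The gripper opens to 85 mm and grips with 20 to 120 N. Pads are 22 mm wide; open, the fingers measure 114 mm over their backs; the gripper's body (76 mm by 85 mm) begins 54 mm behind the grasp point. The pads swing forward as they close: fully open they stand 13 mm farther back than shut.
Start: joints at [1.297, 0.469, -0.049, 1.532, 0.024, 1.141, -0.082], TCP at [0.164, -0.655, 0.242] pointing down, gripper open.
Joint ranges: [-2.59, 2.59], [-0.33, 1.99], [-1.39, 1.29], [0.1, 2.45], [-1.04, 4.18], [0.21, 1.99], [-2.66, 2.66]. Speed limits (rad/s): [2.57, 2.57, 3.14, 3.14, 3.14, 3.14, 3.14].

### API

Orientations are given as [roll, pitch, yaw] about the fixed x, y, z axes, in that order (R = Rz(yaw) Ry(pitch) Rx(roll)).
In Python, from rig import manip, viewer, order, models gives the robot as it stands. The module is installed in compiled form; this text tells all that it offers.
- The arm moves only by the tool arm_command, never from a script. Its argument "plan" is a list of rows, each a list of 3 entries, a list of its own where there are three numbers: the shift along the tool's x, y, z scaled (see below), then the turn, a rotation vector about the tool's x, y, z scaled (see below), then the closure, from 0 (fully open) to 1 (shut). A call has 1 to 12 rows; each row shifts and turns the commanded pose from where the row before left it, along the tool's axes as they then stand; what a row does not reach is not made up. The controller multiplies each number of a shift by 0.025 m and each number of a turn by 0.1 rad. A row lasts 1/8 s, in which the tool goes at most 62.5 mm and 10.7 degrees, less where a joint would pass 70% of its speed; a pose out of reach is approached as far as the arm can. A call with a number of a shift or a turn outside -1 to 1 is refused whole. A call with a gripper value outside its range is refused whole. The fingers move at their own pace and stop on an object; the grip force is fixed at half the most. Time passes only in rows, so rows that do not move let the fingers close. It gives the time, the measured TCP pose, the force and the opening at its end, in the units of the state.
- manip.observe(): the state, without advancing time (a new reading comes with each control period).
- viewer.snapshot(name): name is "scene" or "top" or "wrist"; returns a dict with "pixels" (420x560x3 uint8, red, green, blue), "z_map" (420x560 float32, m along the optical axis (not along the pixel's ray), 0 where there is no reading), "camera_matrix" (3x3 intrinsics, pixels), "view" (4x4, takes a point from world to camera coordinates). Camera axes: x right, y up, looking along -z (the intrinsics and any distortion apply to the point x, -y, -z); pixel columns grow to the right and rows downward; lengths in m; the calibration is good to about 2 mm. The wrist camera is an equidistant fisheye: a pixel r from the principal point sees the ray r / f radians off the axis. A picture is of the moment at which its call begins.
- order.finish_job(): hands the job in, once; it reports no verdict.
Trained networks look in a picture, given as the dict that the camera call returned (one of the last four; its "shot" number tells which), for a name from the list of things; names that differ only in an ending like _2 or _b are one class to them, and where a whole thing is asked for, a point or a joint stands for the part that bears it (a point fixed in the world has none). Each returns a list of dicts, best first, with "confidence" (0 to 1); they miss things now and then, are a little off and sometimes report something else, mostly with a low value. They report only what shows in the picture. A call takes as long as a camera call.
- models.search_frame(picture, name): "rect" ([left, top, right, bottom] in pixels, round what is visible of it).
- models.tip_of(picture, name): "pixel" ([column, row] in pixels: a listed point, or the origin of a listed thing).
The state is a dict: "time": time; "qpos": joint angles; "joint_vel": joint speeds; "effort": joint torques, N m; "tcp_pos": TCP position; "orientation": TCP orientation; "ft_force": force on the tool from outside, world axes, zero at the start; "torque": the same for the moment, N m; "opening": finger opening in m.
Only numpy, scipy, OpenCV 4.12 (cv2) and the standard library are available. Lean on these libraries where they do the work, as an engineer would, in place of code of your own. Each camera call takes 0.05 s, during which the arm holds its last target.

## Working session

There is one attempt and no reset: what is moved stays moved. The work goes in short steps, Python scripts to look and compute and a tool call to move; the robot and the scene stay as the last step left them, time stands still between calls to the robot, and variables do not carry over. Pictures are saved under pics/ and viewed, and the job is handed in when it is done.

Besides the shell and the picture viewer there is one more tool, called after "Call:" by a JSON object that holds its "api" and its "payload", one argument or row to a line. arm_command: Moves the arm, as the interface text tells. Shifts and turns lie within -1 to 1; 1 stands for 0.025 m of shift or 0.1 rad of turn. Its arguments: {"type":"object","properties":{"plan":{"type":"array","items":{"type":"array"}}},"required":["plan"]}

```bash
mkdir -p pics; ls; cat > h.py <<'E'
import numpy as np, cv2
from rig import manip, viewer, order, models
def save(p,n): cv2.imwrite('pics/'+n,p['pixels'][:,:,::-1])
def px2w(p,u,v,d=None,z=None,fish=False):
    K=p['camera_matrix'];V=p['view'];Vi=np.linalg.inv(V)
    x=(u-K[0,2])/K[0,0];y=(v-K[1,2])/K[1,1]
    if fish:
        r=np.hypot(x,y); s=np.sin(r)/r if r>1e-9 else 1
        ray=np.array([x*s,-y*s,-np.cos(r)])
    else: ray=np.array([x,-y,-1.])
    o=Vi[:3,3]; w=Vi[:3,:3]@ray
    if z is not None: t=(z-o[2])/w[2]
    else: t=d/(-ray[2])
    return o+t*w
E
python3 - <<'E'
from h import *
s=manip.observe(); print(s)
for n in ['scene','top','wrist']:
    p=viewer.snapshot(n); save(p,n+'0.png'); np.savez('%s0.npz'%n,**{k:p[k] for k in ['pixels','z_map','camera_matrix','view']})
    print(n,p['camera_matrix'].tolist(),np.round(np.linalg.inv(p['view']),3).tolist(),p.keys())
    for o in ['scalpel_center','handpiece_center','mirror_center','bottle_a_center','sharps','tray','caddy','waste','dropper_center']:
        for r in models.tip_of(p,o)[:2]:
            u,v=r['pixel'];d=p['z_map'][int(np.clip(round(v),0,419)),int(np.clip(round(u),0,559))]
            print(n,o,np.round(r['pixel'],1),round(r['confidence'],2), np.round(px2w(p,u,v,d=d,fish=n=='wrist'),3))
E
```

```text
pics
{'time': 0.0, 'qpos': array([ 1.29708288,  0.46946672, -0.04858857,  1.5337122 ,  0.02409298,
        1.14096908, -0.08228817]), 'joint_vel': array([ 0.00014734,  0.0002253 , -0.00024581,  0.00157642, -0.00060554,
        0.00033887,  0.00032827]), 'effort': array([-2.92917202e-04, -5.10311580e+01, -4.67948802e-02, -2.37715244e+01,
        1.06092743e-02,  7.51133513e-03, -8.76560648e-06]), 'tcp_pos': array([ 0.16347609, -0.65432383,  0.24123658]), 'orientation': array([ 3.14152445e+00,  1.96884604e-03, -1.32594770e+00]), 'ft_force': array([-0.63823464, -0.36337223, -0.27167656]), 'torque': array([-0.02272103, -0.01269869, -0.00037661]), 'opening': 0.08579658851978307}
scene [[426.3705206734393, 0.0, 287.562608233548], [0.0, 426.3705206734393, 207.3983204780372], [0.0, 0.0, 1.0]] [[0.855, -0.338, 0.393, 0.974], [0.518, 0.577, -0.631, -0.737], [-0.013, 0.744, 0.668, 0.868], [0.0, 0.0, 0.0, 1.0]] dict_keys(['pixels', 'z_map', 'camera_matrix', 'view', 'shot'])
scene scalpel_center [266.4 223.3] 0.58 [ 0.448 -0.01   0.003]
scene handpiece_center [188.5 271. ] 0.74 [ 0.374 -0.266  0.
[... 1081 characters left out ...]
. ] 0.58 [ 0.419 -0.118  0.104]
top bottle_a_center [326.7 162.2] 0.32 [ 0.635 -0.12   0.007]
top sharps [122.5 199.5] 0.95 [0.537 0.382 0.002]
top tray [327.3 159. ] 0.7 [ 0.641 -0.121  0.013]
top caddy [428.6 196.1] 0.76 [ 0.546 -0.367  0.029]
top caddy [121.3 199.8] 0.46 [ 0.537  0.386 -0.   ]
top waste [224.7 157.8] 0.59 [0.644 0.135 0.004]
top dropper_center [373.2 220.6] 0.59 [ 0.48  -0.217  0.075]
wrist [[325.19226210127806, 0.0, 274.1125857166858], [0.0, 325.19226210127806, 203.1300019265512], [0.0, 0.0, 1.0]] [[0.242, 0.932, 0.27, 0.231], [-0.97, 0.232, 0.069, -0.638], [0.002, -0.279, 0.96, 0.373], [0.0, 0.0, 0.0, 1.0]] dict_keys(['pixels', 'z_map', 'camera_matrix', 'view', 'shot'])
```

View pics/scene0.png

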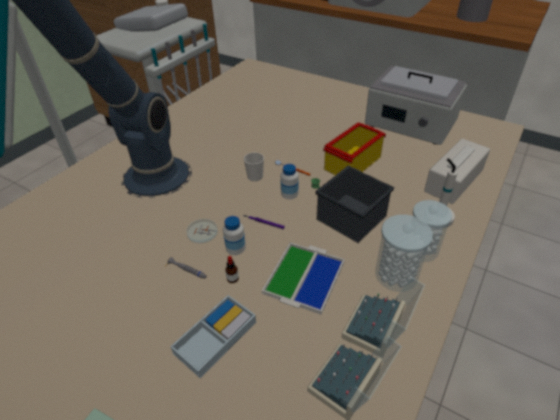

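View pics/top0.png

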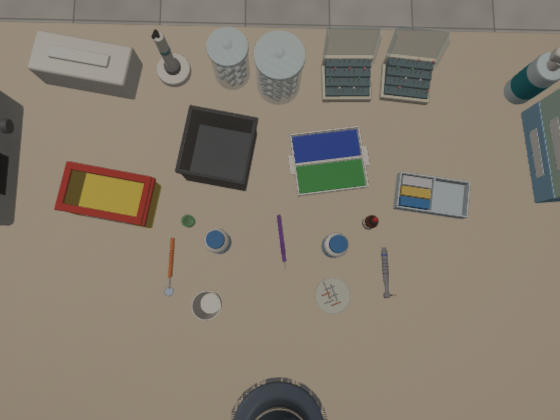

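View pics/wrist0.png

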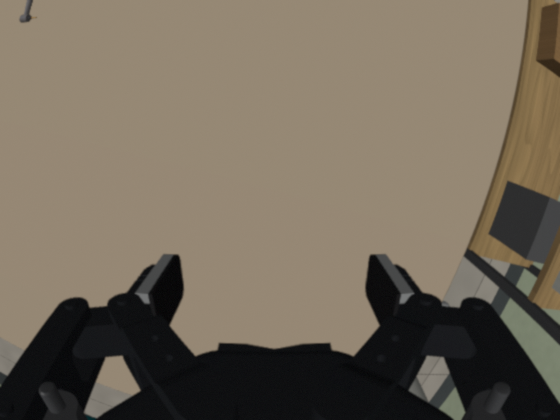

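The scene view shows the scalpel at (265,222), the handpiece at (187,269), the bottles at (234,232) and (289,178), the dropper at (231,270) and the mirror at about (295,167). In the top view the scalpel is at (282,240), blade end down. The mirror is at (171,265), mirror end down. The handpiece is at (386,272), head and bit down. The bottle caps are at (216,240) and (338,244), the dropper at (371,222) and the free caddy bay at about (450,197). The start wrist view shows almost no objects. Next I'll segment in the top view.

```bash
cat > seg.py <<'E'
from h import *
p=dict(np.load('top0.npz'))
hsv=cv2.cvtColor(p['pixels'],cv2.COLOR_RGB2HSV); zm=p['z_map']
vv,uu=np.mgrid[0:420,0:560]
K=p['camera_matrix'];Vi=np.linalg.inv(p['view'])
X=np.stack([(uu-K[0,2])/K[0,0]*zm,-(vv-K[1,2])/K[1,1]*zm,-zm],-1)@Vi[:3,:3].T+Vi[:3,3]
np.save('top_xyz.npy',X)
def line(name,box,z):
    l,t,r,b=box
    bg=np.median(p['pixels'][t:b,l:r].reshape(-1,3),0)
    m=np.zeros((420,560),np.uint8); m[t:b,l:r]=(np.abs(p['pixels'][t:b,l:r].astype(int)-bg).sum(2)>45)
    n,lab,st,_=cv2.connectedComponentsWithStats(m,connectivity=8)
    k=1+np.argmax(st[1:,4]); ys,xs=np.where(lab==k)
    P=np.array([px2w(p,u,v,z=z)[:2] for u,v in zip(xs,ys)])
    c=P.mean(0); U,S,Vt=np.linalg.svd(P-c); d=Vt[0]; t_=(P-c)@d; s_=(P-c)@Vt[1]
    print(name,len(P),'c',c.round(4),'dir',d.round(3),'ends',(c+d*t_.min()).round(4),(c+d*t_.max()).round(4),'len',np.ptp(t_).round(4))
    for lo in np.arange(t_.min(),t_.max(),.01):
        q=s_[(t_>=lo)&(t_<lo+.01)]
        print('   %.3f n%d mid %.4f w %.4f'%(lo,len(q),(q.max()+q.min())/2 if len(q) else 0,np.ptp(q) if len(q) else 0), np.median([p['pixels'][y,x] for x,y,tt in zip(xs,ys,t_) if lo<=tt<lo+.01] or [[0,0,0]],axis=0))
line('scalpel',(262,205,302,280),.007)
line('mirror',(155,228,186,305),.007)
line('handpiece',(370,240,405,305),.01)
print('table z',[X[v,u].round(4).tolist() for u,v in [(250,300),(420,330),(300,200),(100,300)]])
for nm,(u,v) in dict(capA=(216,240),capB=(338,244),drop=(374,220)).items():
    R=X[v-14:v+15,u-14:u+15].reshape(-1,3); zt=R[:,2].max(); q=R[R[:,2]>zt-.008]
    print(nm,zt.round(4),len(q),((q.max(0)+q.min(0))/2).round(4),q.mean(0).round(4),np.ptp(q,axis=0).round(3))
def crop(box,n,s=8):
    l,t,r,b=box; im=cv2.resize(p['pixels'][t:b,l:r,::-1],None,fx=s,fy=s,interpolation=cv2.INTER_NEAREST); cv2.imwrite('pics/'+n,im)
crop((360,180,480,310),'c1.png',4.6); crop((150,200,300,310),'c2.png',5)
crop((280,110,480,230),'c3.png',4)
# box fits by height
def rect(name,box,lo,hi):
    l,t,r,b=box; R=X[t:b,l:r].reshape(-1,3); q=R[(R[:,2]>lo)&(R[:,2]<hi)]
    rc=cv2.minAreaRect((q[:,:2]*1000).astype(np.float32)); print(name,len(q),rc)
rect('sharps',(45,150,170,235),.09,.115)
rect('waste',(165,95,270,200),.1,.125)
rect('caddy',(385,160,480,228),.027,.037)
rect('tray',(280,115,380,205),.009,.018)
E
python3 seg.py
```

```text
scalpel 224 c [ 0.4447 -0.0065] dir [-0.992 -0.124] ends [0.503  0.0008] [ 0.3858 -0.0139] len 0.1181
   -0.059 n17 mid -0.0005 w 0.0100 [ 94.  68. 103.]
   -0.049 n21 mid 0.0002 w 0.0109 [ 88.  60. 102.]
   -0.039 n18 mid -0.0006 w 0.0100 [ 87.   57.  102.5]
   -0.029 n20 mid 0.0002 w 0.0109 [ 89.5  62.  102.5]
   -0.019 n18 mid -0.0006 w 0.0100 [ 87.5  56.  102. ]
   -0.009 n21 mid 0.0001 w 0.0109 [ 88.  60. 102.]
   0.001 n18 mid -0.0006 w 0.0100 [ 88.5  57.  102. ]
   0.011 n21 mid 0.0001 w 0.0109 [84. 57. 96.]
   0.021 n20 mid -0.0001 w 0.0118 [84. 55. 97.]
   0.031 n20 mid 0.0002 w 0.0105 [84.5 58.5 95. ]
   0.041 n16 mid 0.0002 w 0.0081 [ 89.  58. 103.]
   0.051 n14 mid -0.0001 w 0.0099 [ 95.  72. 101.]
mirror 259 c [0.3799 0.2587] dir [-0.999  0.036] ends [0.4453 0.2564] [0.3076 0.2614] len 0.1378
   -0.065 n21 mid -0.0008 w 0.0099 [140.  89.  61.]
   -0.055 n20 mid -0.0002 w 0.0101 [141.5  89.5  51.5]
   -0.045 n20 mid 0.0005 w 0.0101 [138.5  89.5  52. ]
   -0.035 n20 mid 0.0002 w 0.0121 [134.  82.  50.]
   -0.025 n20 mid -0.0005 w 0.0100 [136.  86.  52.]
   -0.015 n22 mid 0
[... 1302 characters left out ...]
2, -0.0019], [0.2955, 0.4236, -0.0014]]
capA 1.0687 6 [0.3609 0.0204 1.0687] [0.3609 0.0204 1.0687] [0. 0. 0.]
capB 1.0687 4 [0.3609 0.0204 1.0687] [0.3609 0.0204 1.0687] [0. 0. 0.]
drop 1.0687 4 [0.3609 0.0204 1.0687] [0.3609 0.0204 1.0687] [0. 0. 0.]
sharps 1978 ((537.3489990234375, 391.39691162109375), (204.33447265625, 112.18804931640625), 79.72460174560547)
waste 1205 ((648.8258056640625, 142.41253662109375), (160.25782775878906, 162.25254821777344), 79.67851257324219)
caddy 1204 ((551.9766235351562, -378.031494140625), (177.53192138671875, 91.36544799804688), 81.76066589355469)
tray 1066 ((640.088623046875, -124.579833984375), (159.4818115234375, 200.52064514160156), 7.720909118652344)
```

```bash
cat > seg2.py <<'E'
from h import *
def cloud(f):
    p=dict(np.load(f)); zm=p['z_map']; vv,uu=np.mgrid[0:420,0:560]; K=p['camera_matrix'];Vi=np.linalg.inv(p['view'])
    X=np.stack([(uu-K[0,2])/K[0,0]*zm,-(vv-K[1,2])/K[1,1]*zm,-zm],-1)@Vi[:3,:3].T+Vi[:3,3]
    X[zm==0]=np.nan
    return X
A=cloud('top0.npz'); B=cloud('scene0.npz')
def sel(X,c,r): 
    q=X.reshape(-1,3); return q[np.hypot(q[:,0]-c[0],q[:,1]-c[1])<r]
for nm,c in dict(bA=(.43,.143),bB=(.42,-.12),drop=(.48,-.215)).items():
    for k,X in (('top',A),('scene',B)):
        q=sel(X,c,.06)
        for lo,hi in ((.097,.12),(.07,.097),(.02,.07)):
            w=q[(q[:,2]>lo)&(q[:,2]<hi)]
            if len(w)>5: print(nm,k,lo,len(w),np.percentile(w,98,axis=0).round(4),np.percentile(w,2,axis=0).round(4),((np.percentile(w,98,axis=0)+np.percentile(w,2,axis=0))/2).round(4), np.median(w,0).round(4))
def rect(nm,c,r,lo,hi):
    for k,X in (('top',A),('scene',B)):
        q=sel(X,c,r); w=q[(q[:,2]>lo)&(q[:,2]<hi)]
        if len(w)>5:
            rc=cv2.minAreaRect((w[:,:2]*1000).astype(np.float32)); print(nm,k,len(w),np.round(rc[0],1),np.round(rc[1],1),round(rc[2],1),'z',np.median(w[:,2]).round(4))
rect('sharps',(.537,.39),.125,.093,.108)
rect('waste',(.649,.142),.13,.104,.118)
rect('caddy',(.552,-.378),.12,.0285,.036)
rect('tray',(.64,-.125),.125,.0105,.018)
rect('tray',(.64,-.125),.1,.0105,.018)
for nm,c in dict(scalp=(.4455,-.0064),mir=(.3855,.2586),hp=(.3728,-.2587),greenmat=(.6014,-.13),bluemat=(.6787,-.1194),cadfloor=(.5458,-.4206),table=(.3,0)).items():
    print(nm,[ (len(sel(X,c,.01)),np.percentile(sel(X,c,.01)[:,2],[10,50,90,98]).round(4).tolist()) for X in (A,B)])
E
python3 seg2.py
```

```text
bA top 0.097 268 [0.4528 0.1615 0.1077] [0.416  0.1245 0.1008] [0.4344 0.143  0.1042] [0.4337 0.1423 0.1041]
bA top 0.07 203 [0.4604 0.1677 0.093 ] [0.4085 0.116  0.0735] [0.4344 0.1418 0.0832] [0.4284 0.1322 0.0803]
bA top 0.02 55 [0.4525 0.1468 0.0672] [0.4064 0.1149 0.0238] [0.4294 0.1308 0.0455] [0.4208 0.1197 0.0516]
bA scene 0.097 106 [0.4533 0.1594 0.1066] [0.4182 0.1224 0.0974] [0.4357 0.1409 0.102 ] [0.4364 0.138  0.1034]
bA scene 0.07 153 [0.4601 0.1543 0.0958] [0.41   0.1127 0.0705] [0.435  0.1335 0.0831] [0.4451 0.1254 0.08  ]
bA scene 0.02 232 [0.4618 0.154  0.0691] [0.4122 0.1129 0.0209] [0.437  0.1334 0.045 ] [0.4485 0.1206 0.0455]
bB top 0.097 264 [ 0.4434 -0.1125  0.108 ] [ 0.4078 -0.1497  0.1004] [ 0.4256 -0.1311  0.1042] [ 0.4255 -0.1305  0.1042]
bB top 0.07 199 [ 0.4508 -0.1046  0.092 ] [ 0.4    -0.1568  0.0727] [ 0.4254 -0.1307  0.0823] [ 0.4201 -0.1197  0.0804]
bB top 0.02 66 [ 0.4468 -0.1032  0.0679] [ 0.3983 -0.1326  0.0237] [ 0.4226 -0.1179  0.0458] [ 0.4162 -0.1071  0.0512]
bB scene 0.097 156 [ 0.4445 -0.1157  0.107 ] [ 0.4074 -0.1524  0.0984] [ 0.4259 -0.13
[... 1259 characters left out ...]
2] [158.4 199.3] 7.7 z 0.013
tray scene 408 [ 638.9 -125.4] [158.3 198.9] 7.5 z 0.0127
scalp [(50, [-0.0015, 0.0073, 0.0106, 0.0129]), (29, [-0.0021, 0.0074, 0.0106, 0.012])]
mir [(56, [-0.0017, 0.0072, 0.0103, 0.0116]), (3, [0.0073, 0.0091, 0.0091, 0.0091])]
hp [(59, [0.0008, 0.0124, 0.0154, 0.0173]), (42, [-0.0009, 0.0118, 0.0149, 0.0158])]
greenmat [(48, [0.0031, 0.0058, 0.0085, 0.0101]), (39, [0.0033, 0.0058, 0.0076, 0.0084])]
bluemat [(48, [0.0033, 0.0064, 0.0087, 0.0104]), (38, [0.004, 0.0054, 0.007, 0.008])]
cadfloor [(48, [0.0014, 0.0041, 0.0059, 0.0081]), (66, [0.0017, 0.0036, 0.0053, 0.0066])]
table [(57, [-0.0034, -0.001, 0.0012, 0.0022]), (21, [-0.0039, -0.0016, 0.0001, 0.0013])]
```

View pics/c1.png

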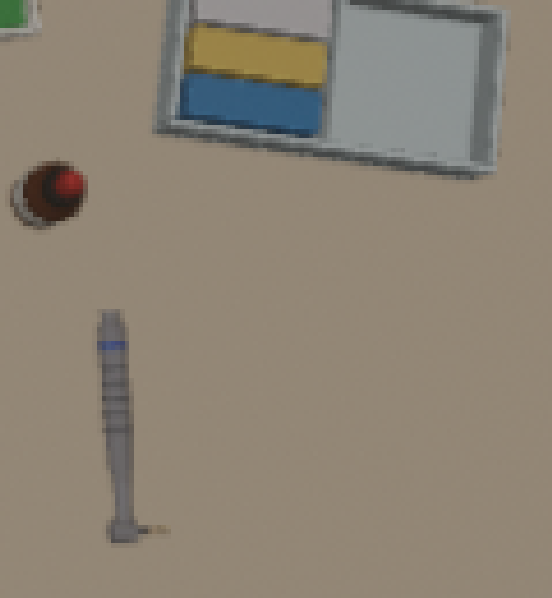

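View pics/c2.png

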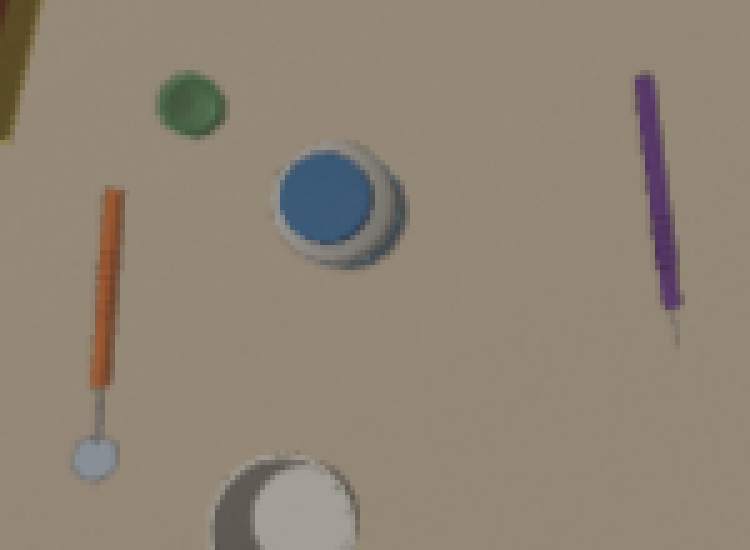

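```bash
cat > to.py <<'E'
import sys; from h import *
from scipy.spatial.transform import Rotation as R
# usage: to.py x y z yaw [first=turn|shift] [n]
def main(x,y,z,yaw,first='shift',n=None):
    s=manip.observe(); p=s['tcp_pos']; Rc=R.from_euler('xyz',s['orientation'])
    Rt=R.from_euler('xyz',[np.pi,0,yaw]); rv=(Rc.inv()*Rt).as_rotvec()
    d=np.array([x,y,z])-p
    f=Rt if first=='turn' else Rc
    t=f.inv().apply(d)/.025; m=max(1,int(np.ceil(np.abs(t).max()-1e-3))) if n is None else int(n)
    k=max(1,int(np.ceil(np.abs(rv).max()/.1-.05)))
    print('at',p.round(4),s['orientation'].round(3),'F',s['ft_force'].round(2),'t',s['time'],'op',round(s['opening'],4))
    print('shift total',t.round(2),'rows',m,'each',(t/m).round(3),'| turn total',(rv/.1).round(2),'rows',k,'each',(rv/.1/k).round(3),'first',first)
a=sys.argv[1:]; main(*map(float,a[:4]),*a[4:])
E
python3 to.py .46 -.30 .242 -1.326
```

```text
at [ 0.1636 -0.6549  0.2424] [-3.142 -0.    -1.326] F [0.13 0.16 0.06] t 1.5 op 0.0857
shift total [-1.090e+01 -1.494e+01  1.000e-02] rows 15 each [-0.727 -0.996  0.001] | turn total [-0. -0.  0.] rows 1 each [-0.001 -0.001  0.   ] first shift
```

Call:
{"api": "arm_command", "payload": {
  "plan": [
    [[-0.73,-1,0],[0,0,0],0],
    [[-0.73,-1,0],[0,0,0],0],
    [[-0.73,-1,0],[0,0,0],0],
    [[-0.73,-1,0],[0,0,0],0],
    [[-0.73,-1,0],[0,0,0],0],
    [[-0.73,-1,0],[0,0,0],0],
    [[-0.73,-1,0],[0,0,0],0],
    [[-0.73,-1,0],[0,0,0],0],
    [[-0.73,-1,0],[0,0,0],0],
    [[-0.73,-1,0],[0,0,0],0],
    [[-0.73,-1,0],[0,0,0],0],
    [[-0.73,-1,0],[0,0,0],0]
  ]
}}

```text
time: 3.0
tcp_pos: [0.4022, -0.3689, 0.2426]
orientation: [-3.141, -0.001, -1.326]
ft_force: [0.5, -0.3, -0.3]
opening: 0.0857
```

```bash
python3 to.py .4455 -.0064 .18 -1.446
```

```text
at [ 0.4022 -0.3689  0.2426] [-3.141e+00 -1.000e-03 -1.326e+00] F [ 0.46 -0.3  -0.27] t 3.0 op 0.0857
shift total [-13.65  -5.19   2.5 ] rows 14 each [-0.975 -0.371  0.178] | turn total [-0.  -0.   1.2] rows 2 each [-0.002 -0.002  0.6  ] first shift
```

Call:
{"api": "arm_command", "payload": {
  "plan": [
    [[-1,-0.37,0],[0,0,0],0],
    [[-1,-0.37,0],[0,0,0],0],
    [[-1,-0.37,0],[0,0,0],0],
    [[-1,-0.37,0],[0,0,0],0],
    [[-1,-0.37,0],[0,0,0],0],
    [[-1,-0.37,0],[0,0,0],0],
    [[-1,-0.37,0],[0,0,0],0],
    [[-1,-0.37,0],[0,0,0],0],
    [[-1,-0.37,0],[0,0,0],0],
    [[-1,-0.37,0.5],[0,0,0],0],
    [[-1,-0.37,1],[0,0,0.6],0],
    [[-1,-0.37,1],[0,0,0.6],0]
  ]
}}

```text
time: 4.5
tcp_pos: [0.4385, -0.0513, 0.1796]
orientation: [-3.14, -0.001, -1.448]
ft_force: [0.8, 0.2, -0.2]
opening: 0.0855
```

```bash
cat > wl.py <<'E'
import sys; from h import *
p=viewer.snapshot('wrist'); save(p,sys.argv[1])
for o in sys.argv[2:]:
    nm,z=o.split(':'); z=float(z)
    for r in models.tip_of(p,nm)[:2]:
        u,v=r['pixel']; print(nm,np.round(r['pixel'],1),round(r['confidence'],2),px2w(p,u,v,z=z,fish=True).round(4))
K=p['camera_matrix']
import json; np.savez('wl.npz',**{k:p[k] for k in ['pixels','z_map','camera_matrix','view']})
E
python3 wl.py w1.png scalpel_center:.005 ; python3 to.py .4455 -.0064 .06 -1.446
```

```text
scalpel_center [230.3 171.4] 0.58 [ 0.4463 -0.0083  0.005 ]
scalpel_center [444.6 265.1] 0.21 [ 0.3693 -0.2607  0.005 ]
at [ 0.4369 -0.0492  0.1781] [ 3.138e+00  2.000e-03 -1.441e+00] F [-0.59 -0.99 -0.11] t 4.6 op 0.0856
shift total [-1.64 -0.58  4.72] rows 5 each [-0.329 -0.116  0.945] | turn total [0.04 0.02 0.05] rows 1 each [0.037 0.021 0.049] first shift
```

View pics/w1.png

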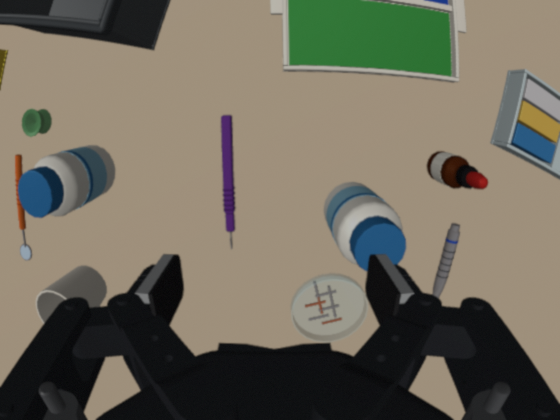

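The wrist view shows the scalpel from its butt at (227,116) to its tip at (231,248). The bottles, dropper and handpiece are to the right and the mirror is at left (22,200). The network's scalpel point (230,171) fits.

```bash
python3 - <<'E'
from h import *
p=dict(np.load('wl.npz'))
for n,u,v,z in [('butt',227.2,116,.005),('tip',231.5,248,.003),('mid',228.7,171,.008),('mir butt',18.5,155,.005),('mir far',27,258,.003),('hp butt',456,224,.0075),('hp2',447,262,.0075)]:
    print(n,px2w(p,u,v,z=z,fish=True).round(4))
hsv=cv2.cvtColor(p['pixels'],cv2.COLOR_RGB2HSV); m=(hsv[...,0]>125)&(hsv[...,0]<160)&(hsv[...,1]>80); m[:, :210]=0;m[:,250:]=0
ys,xs=np.where(m); P=np.array([px2w(p,u,v,z=.008,fish=True)[:2] for u,v in zip(xs,ys)]); c=P.mean(0); d=np.linalg.svd(P-c)[2][0]; t=(P-c)@d; print(len(P),c,d,(c+d*t.min()),c+d*t.max(), np.degrees(np.arctan2(d[1],d[0])))
E
```

```text
butt [ 4.987e-01 -1.000e-04  5.000e-03]
tip [ 0.3658 -0.016   0.003 ]
mid [ 0.4471 -0.0071  0.008 ]
mir butt [0.4422 0.2554 0.005 ]
mir far [0.3044 0.262  0.003 ]
hp butt [ 0.4212 -0.2577  0.0075]
hp2 [ 0.3746 -0.2609  0.0075]
1060 [ 0.44593414 -0.00598209] [-0.99214805 -0.12506893] [0.49881145 0.00068356] [ 0.38761414 -0.01333383] -172.81526350598045
```

```bash
python3 to.py .4425 -.0069 .06 -1.445
```

```text
at [ 0.4369 -0.0492  0.1781] [ 3.138e+00  2.000e-03 -1.441e+00] F [-0.59 -0.99 -0.11] t 4.6 op 0.0856
shift total [-1.64 -0.46  4.72] rows 5 each [-0.328 -0.092  0.945] | turn total [0.04 0.02 0.04] rows 1 each [0.037 0.021 0.039] first shift
```

Call:
{"api": "arm_command", "payload": {
  "plan": [
    [[-0.8,-0.23,0.6],[0,0,0],0],
    [[-0.8,-0.23,1],[0,0,0],0],
    [[0,0,1],[0,0,0],0],
    [[0,0,1],[0,0,0],0],
    [[0,0,1],[0,0,0],0],
    [[0,0,0],[0,0,0],0.3],
    [[0,0,0],[0,0,0],0.3]
  ]
}}

```text
time: 5.48
tcp_pos: [0.4456, -0.0112, 0.0659]
orientation: [-3.14, -0.001, -1.446]
ft_force: [-1.0, 1.4, 0.4]
opening: 0.0601
```

```bash
python3 to.py .4425 -.0069 .0145 -1.445
```

```text
at [ 0.4456 -0.0112  0.0659] [-3.140e+00 -1.000e-03 -1.446e+00] F [-0.96  1.42  0.45] t 5.475 op 0.0601
shift total [-0.19  0.1   2.05] rows 3 each [-0.063  0.035  0.685] | turn total [-0.02 -0.01 -0.01] rows 1 each [-0.019 -0.006 -0.014] first shift
```

Call:
{"api": "arm_command", "payload": {
  "plan": [
    [[-0.19,0.1,0.7],[0,0,0],0.5],
    [[0,0,0.7],[0,0,0],0.5],
    [[0,0,0.65],[0,0,0],0.5],
    [[0,0,0],[0,0,0],0.5],
    [[0,0,0],[0,0,0],1],
    [[0,0,0],[0,0,0],1],
    [[0,0,0],[0,0,0],1],
    [[0,0,0],[0,0,0],1]
  ]
}}

```text
time: 6.48
tcp_pos: [0.4424, -0.0065, 0.0147]
orientation: [-3.14, -0.001, -1.446]
ft_force: [-1.5, -0.1, 6.5]
opening: 0.0074
```

Call:
{"api": "arm_command", "payload": {
  "plan": [
    [[0,0,0],[0,0,0],1],
    [[0,0,-0.4],[0,0,0],1],
    [[0,0,-1],[0,0,0],1],
    [[0,0,-1],[0,0,0],1],
    [[0,0,-1],[0,0,0],1],
    [[0,0,-1],[0,0,0],1],
    [[0,0,-1],[0,0,0],1]
  ]
}}

```text
time: 7.35
tcp_pos: [0.4414, -0.0064, 0.1501]
orientation: [-3.141, -0.0, -1.446]
ft_force: [0.4, -0.2, -0.0]
opening: 0.0076
```

```bash
python3 wl.py w2.png scalpel_center:.13; python3 to.py .537 .391 .165 -.18 turn
```

```text
scalpel_center [274.2 259.3] 0.66 [ 0.4371 -0.007   0.13  ]
at [ 0.4433 -0.0063  0.1516] [-3.135e+00 -1.000e-03 -1.446e+00] F [ 0.11  0.26 -0.63] t 7.45 op 0.0077
shift total [  0.84 -16.31  -0.54] rows 17 each [ 0.049 -0.959 -0.032] | turn total [ -0.05  -0.05 -12.66] rows 13 each [-0.003 -0.004 -0.974] first turn
```

View pics/w2.png

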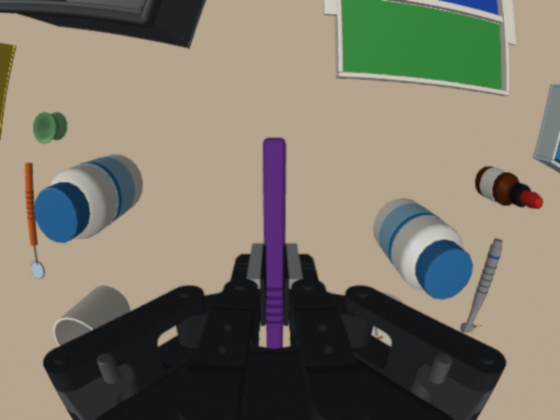

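The scalpel is held level between the pads; the purple handle runs along the column at (275,250). Next I turn it and carry it to the sharps box.

Call:
{"api": "arm_command", "payload": {
  "plan": [
    [[0,0,-0.5],[0,0,-1],1],
    [[0,0,0],[0,0,-1],1],
    [[0,0,0],[0,0,-1],1],
    [[0,0,0],[0,0,-1],1],
    [[0,0,0],[0,0,-1],1],
    [[0,0,0],[0,0,-1],1],
    [[0,0,0],[0,0,-1],1],
    [[0,0,0],[0,0,-1],1],
    [[0,0,0],[0,0,-1],1],
    [[0,0,0],[0,0,-1],1],
    [[0,0,0],[0,0,-1],1],
    [[0,0,0],[0,0,-1],1]
  ]
}}

```text
time: 8.95
tcp_pos: [0.441, -0.0065, 0.1607]
orientation: [3.141, 0.001, -0.243]
ft_force: [0.3, -0.3, -1.0]
opening: 0.0074
```

```bash
python3 to.py .537 .391 .165 -.18
```

```text
at [ 0.441  -0.0065  0.1607] [ 3.141e+00  1.000e-03 -2.430e-01] F [ 0.28 -0.31 -0.97] t 8.95 op 0.0074
shift total [ -0.09 -16.36  -0.18] rows 17 each [-0.005 -0.962 -0.01 ] | turn total [ 0.    0.01 -0.63] rows 1 each [ 0.003  0.008 -0.625] first shift
```

Call:
{"api": "arm_command", "payload": {
  "plan": [
    [[0,-1,0],[0,0,0],1],
    [[0,-1,0],[0,0,0],1],
    [[0,-1,0],[0,0,0],1],
    [[0,-1,0],[0,0,0],1],
    [[0,-1,0],[0,0,0],1],
    [[0,-1,0],[0,0,0],1],
    [[0,-1,0],[0,0,0],1],
    [[0,-1,0],[0,0,0],1],
    [[0,-1,0],[0,0,0],1],
    [[0,-1,0],[0,0,0],1],
    [[0,-1,0],[0,0,0],1],
    [[0,-1,0],[0,0,0],1]
  ]
}}

```text
time: 10.45
tcp_pos: [0.5144, 0.2849, 0.1605]
orientation: [3.141, 0.001, -0.246]
ft_force: [-0.5, -0.9, -1.2]
opening: 0.0077
```

Call:
{"api": "arm_command", "payload": {
  "plan": [
    [[0,-1,0],[0,0,0],1],
    [[0,-1,0],[0,0,0],1],
    [[0,-1,0],[0,0,0],1],
    [[0,-0.9,0],[0,0,0],1],
    [[0,0,0],[0,0,-0.6],1],
    [[0,0,0],[0,0,0],1],
    [[0,0,0],[0,0,0],1]
  ]
}}

```text
time: 11.32
tcp_pos: [0.5383, 0.3784, 0.1607]
orientation: [3.141, 0.0, -0.187]
ft_force: [0.7, 0.5, 0.1]
opening: 0.0076
```

```bash
python3 wl.py w3.png sharps:.1; python3 to.py .537 .391 .125 -.18
```

```text
sharps [269.9 172.7] 0.97 [0.5411 0.4121 0.1   ]
at [0.5384 0.3785 0.161 ] [ 3.141 -0.    -0.187] F [ 0.39 -0.9  -0.21] t 11.425 op 0.0074
shift total [-0.15 -0.48  1.44] rows 2 each [-0.074 -0.24   0.719] | turn total [ 0.   -0.   -0.07] rows 1 each [ 0.005 -0.001 -0.07 ] first shift
```

View pics/w3.png

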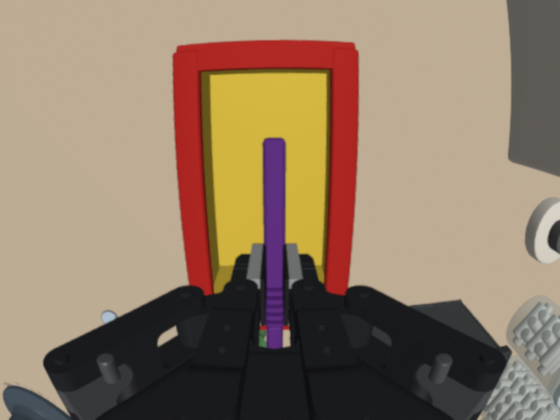

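The scalpel is lined up with the mouth of the sharps box and centred across it. I shift 22 mm lengthwise, lower and release.

Call:
{"api": "arm_command", "payload": {
  "plan": [
    [[-0.1,-0.5,0.5],[0,0,0],1],
    [[0,-0.4,0.9],[0,0,0],1],
    [[0,0,0],[0,0,0],1],
    [[0,0,0],[0,0,0],0.4],
    [[0,0,0],[0,0,0],0.4],
    [[0,0,0],[0,0,0],0.4],
    [[0,0,0],[0,0,0],0.4],
    [[0,0,-1],[0,0,0],0.4],
    [[0,0,-1],[0,0,0],0.4],
    [[0,0,-1],[0,0,0],0.4]
  ]
}}

```text
time: 12.68
tcp_pos: [0.54, 0.4016, 0.202]
orientation: [-3.142, -0.0, -0.186]
ft_force: [0.6, -0.3, -0.1]
opening: 0.0514
```

```bash
python3 wl.py w4.png scalpel_center:.008 mirror_center:.005; python3 to.py .38 .258 .18 -.18
```

```text
at [0.5405 0.4023 0.2026] [-3.139e+00 -2.000e-03 -1.860e-01] F [ 0.17  0.31 -0.63] t 12.825 op 0.0512
shift total [-5.24  6.86  0.88] rows 7 each [-0.749  0.98   0.125] | turn total [-0.02 -0.02 -0.06] rows 1 each [-0.023 -0.022 -0.061] first shift
```

View pics/w4.png

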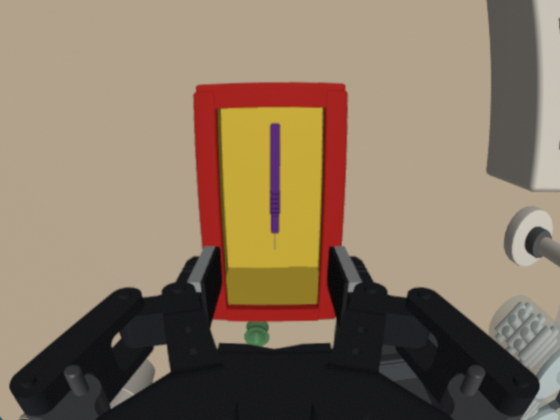

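The scalpel lies in the sharps box, from (275,125) to (275,248), so the first condition is met. The mirror is next.

Call:
{"api": "arm_command", "payload": {
  "plan": [
    [[-0.75,1,0],[0,0,0],0.4],
    [[-0.75,1,0],[0,0,0],0.4],
    [[-0.75,1,0],[0,0,0],0.4],
    [[-0.75,1,0],[0,0,0],0.4],
    [[-0.75,1,0],[0,0,0],0.4],
    [[-0.75,1,0],[0,0,0],0.4],
    [[-0.75,1,0.9],[0,0,0],0.4],
    [[0,0,0],[0,0,-1],0.4],
    [[0,0,0],[0,0,-1],0.4],
    [[0,0,0],[0,0,-1],0.4],
    [[0,0,0],[0,0,-1],0.4],
    [[0,0,0],[0,0,-1],0.4]
  ]
}}

```text
time: 14.32
tcp_pos: [0.3781, 0.2533, 0.1776]
orientation: [3.141, 0.002, 0.317]
ft_force: [0.4, -0.6, -0.3]
opening: 0.0517
```

Call:
{"api": "arm_command", "payload": {
  "plan": [
    [[0,0,0],[0,0,-1],0.4],
    [[0,0,0],[0,0,-1],0.4],
    [[0,0,0],[0,0,-1],0.4],
    [[0,0,0],[0,0,-1],0.4],
    [[0,0,0],[0,0,-1],0.4],
    [[0,0,0],[0,0,-1],0.4],
    [[0,0,0],[0,0,-1],0.4],
    [[0,0,0],[0,0,-1],0.4],
    [[0,0,0],[0,0,-1],0.4],
    [[0,0,0],[0,0,-1],0.4],
    [[0,0,0],[0,0,-1],0.4],
    [[0,0,0],[0,0,-1],0.4]
  ]
}}

```text
time: 15.82
tcp_pos: [0.3782, 0.2533, 0.1776]
orientation: [-3.14, 0.001, 1.517]
ft_force: [-0.5, 0.7, -0.1]
opening: 0.0511
```

```bash
python3 wl.py w5.png mirror_center:.005; python3 to.py .3838 .2586 .06 1.53
```

```text
mirror_center [277.6 192.4] 0.8 [0.3834 0.2557 0.005 ]
at [0.3782 0.2533 0.1776] [-3.140e+00  1.000e-03  1.514e+00] F [-1.15 -0.75  0.03] t 15.925 op 0.0514
shift total [0.23 0.22 4.7 ] rows 5 each [0.045 0.044 0.941] | turn total [-0.02  0.01 -0.16] rows 1 each [-0.019  0.005 -0.161] first shift
```

View pics/w5.png

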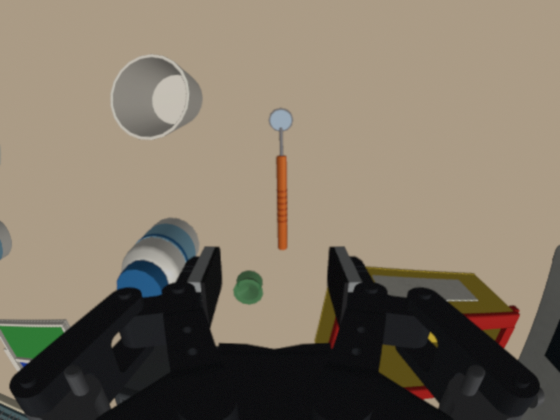

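The wrist view shows the mirror from its butt at (283,249) to its far edge at (281,109). The cup is at (155,97), the green bobbin at (248,287) and the sharps box at lower right.

```bash
cat > seg3.py <<'E'
from h import *
p=dict(np.load('wl.npz'))
for n,u,v,z in [('butt',283,249.5,.005),('far',281,108.5,.003),('bobbin',248,287,.02)]: print(n,px2w(p,u,v,z=z,fish=True).round(4))
hsv=cv2.cvtColor(p['pixels'],cv2.COLOR_RGB2HSV); m=(hsv[...,0]<14)&(hsv[...,1]>150); m[:, :265]=0;m[:,300:]=0
ys,xs=np.where(m); P=np.array([px2w(p,u,v,z=.008,fish=True)[:2] for u,v in zip(xs,ys)]); c=P.mean(0); d=np.linalg.svd(P-c)[2][0]; t=(P-c)@d; print(len(P),c,d,(c+d*t.min()),c+d*t.max(), np.degrees(np.arctan2(d[1],d[0])))
E
python3 seg3.py
```

```text
butt [0.4436 0.2582 0.005 ]
far [0.3038 0.263  0.003 ]
bobbin [0.4775 0.2205 0.02  ]
812 [0.39299981 0.25921574] [ 0.99950531 -0.03145057] [0.34789995 0.26063486] [0.44170282 0.25768324] -1.8022823208463015
```

Call:
{"api": "arm_command", "payload": {
  "plan": [
    [[0.27,0.2,0.5],[0,0,-0.25],0.4],
    [[0,0,1],[0,0,0],0.4],
    [[0,0,1],[0,0,0],0.4],
    [[0,0,1],[0,0,0],0.4],
    [[0,0,1],[0,0,0],0.4],
    [[0,0,1],[0,0,0],0.5],
    [[0,0,0.6],[0,0,0],0.5],
    [[0,0,0.4],[0,0,0],0.5],
    [[0,0,0],[0,0,0],0.5]
  ]
}}

```text
time: 17.05
tcp_pos: [0.3839, 0.2605, 0.0156]
orientation: [-3.141, 0.0, 1.539]
ft_force: [0.5, 0.3, 0.7]
opening: 0.0428
```

```bash
python3 to.py .3836 .2598 .0145 1.539
```

```text
at [0.3839 0.2605 0.0156] [-3.141  0.     1.539] F [0.55 0.31 0.7 ] t 17.05 op 0.0428
shift total [-0.03 -0.01  0.04] rows 1 each [-0.027 -0.01   0.045] | turn total [-0.01  0.    0.  ] rows 1 each [-0.006  0.004  0.003] first shift
```

Call:
{"api": "arm_command", "payload": {
  "plan": [
    [[0,0,0],[0,0,0],1],
    [[0,0,0],[0,0,0],1],
    [[0,0,0],[0,0,0],1],
    [[0,0,0],[0,0,0],1],
    [[0,0,-0.4],[0,0,0],1],
    [[0,0,-1],[0,0,0],1],
    [[0,0,-1],[0,0,0],1],
    [[0,0,-1],[0,0,0],1],
    [[0,0,-1],[0,0,0],1],
    [[0,0,-1],[0,0,0],1],
    [[0,0,-1],[0,0,0],1]
  ]
}}

```text
time: 18.42
tcp_pos: [0.3838, 0.2603, 0.1772]
orientation: [3.141, 0.0, 1.539]
ft_force: [1.2, 0.1, -0.1]
opening: 0.0072
```

```bash
python3 wl.py w6.png; python3 to.py .6014 -.1298 .175 1.539; python3 to.py .6014 -.1298 .175 .135
```

```text
at [0.385  0.2619 0.1799] [ 3.137e+00 -3.000e-03  1.539e+00] F [0.57 1.2  1.18] t 18.475 op 0.0071
shift total [-15.39   9.14   0.2 ] rows 16 each [-0.962  0.571  0.013] | turn total [ 0.05 -0.03  0.  ] rows 1 each [ 0.046 -0.025  0.005] first shift
at [0.385  0.2619 0.1799] [ 3.137e+00 -3.000e-03  1.539e+00] F [0.57 1.2  1.18] t 18.475 op 0.0071
shift total [-15.39   9.14   0.2 ] rows 16 each [-0.962  0.571  0.013] | turn total [ 0.02 -0.05 14.04] rows 14 each [ 1.000e-03 -4.000e-03  1.003e+00] first shift
```

View pics/w6.png

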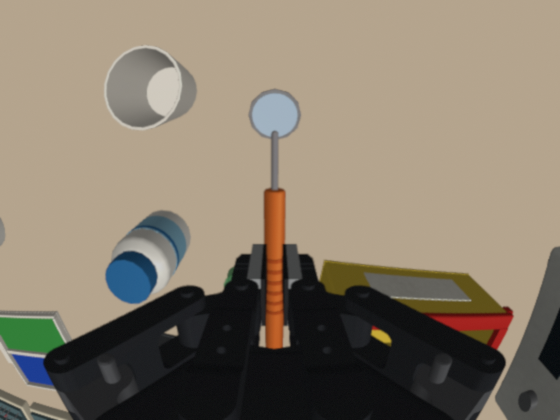

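Call:
{"api": "arm_command", "payload": {
  "plan": [
    [[-0.97,0.57,0],[0,0,0],1],
    [[-0.97,0.57,0],[0,0,0],1],
    [[-0.97,0.57,0],[0,0,0],1],
    [[-0.97,0.57,0],[0,0,0],1],
    [[-0.97,0.57,0],[0,0,0],1],
    [[-0.97,0.57,0],[0,0,0],1],
    [[-0.97,0.57,0],[0,0,0],1],
    [[-0.97,0.57,0],[0,0,0],1],
    [[-0.97,0.57,0],[0,0,0],1],
    [[-0.97,0.57,0],[0,0,0],1],
    [[-0.97,0.57,0],[0,0,0],1],
    [[-0.97,0.57,0],[0,0,0],1]
  ]
}}

```text
time: 19.98
tcp_pos: [0.5458, -0.0368, 0.176]
orientation: [-3.141, 0.0, 1.539]
ft_force: [0.6, -0.2, -0.9]
opening: 0.0071
```

Call:
{"api": "arm_command", "payload": {
  "plan": [
    [[-0.97,0.57,0],[0,0,1],1],
    [[0,0,0],[0,0,1],1],
    [[0,0,0],[0,0,1],1],
    [[0,0,0],[0,0,1],1],
    [[0,0,0],[0,0,1],1],
    [[0,0,0],[0,0,1],1],
    [[0,0,0],[0,0,1],1],
    [[0,0,0],[0,0,1],1],
    [[0,0,0],[0,0,1],1],
    [[0,0,0],[0,0,1],1],
    [[0,0,0],[0,0,1],1],
    [[0,0,0],[0,0,1],1]
  ]
}}

```text
time: 21.48
tcp_pos: [0.5589, -0.0605, 0.176]
orientation: [-3.141, 0.0, 0.336]
ft_force: [0.3, 0.3, -0.3]
opening: 0.0075
```

```bash
python3 to.py .6027 -.1397 .14 .135
```

```text
at [ 0.5589 -0.0605  0.176 ] [-3.141  0.     0.336] F [ 0.31  0.29 -0.3 ] t 21.475 op 0.0075
shift total [0.61 3.57 1.44] rows 4 each [0.153 0.892 0.36 ] | turn total [-0.    0.    2.01] rows 2 each [-1.000e-03  1.000e-03  1.005e+00] first shift
```

Call:
{"api": "arm_command", "payload": {
  "plan": [
    [[0.15,0.9,0.36],[0,0,0],1],
    [[0.15,0.9,0.36],[0,0,0],1],
    [[0.15,0.9,0.36],[0,0,0],1],
    [[0.15,0.9,0.36],[0,0,1],1],
    [[0,0,0],[0,0,1],1],
    [[0,0,0],[0,0,0],1],
    [[0,0,0],[0,0,0],1]
  ]
}}

```text
time: 22.35
tcp_pos: [0.6034, -0.1407, 0.1397]
orientation: [-3.141, 0.0, 0.141]
ft_force: [-0.4, -0.8, 0.1]
opening: 0.0075
```

```bash
python3 wl.py w7.png tray:.0; python3 to.py .6027 -.1397 .023 .135
```

```text
tray [318.8 182.7] 0.67 [ 0.6387 -0.1253  0.    ]
at [ 0.6034 -0.1404  0.14  ] [-3.141 -0.     0.14 ] F [ 0.64  0.34 -0.07] t 22.45 op 0.0074
shift total [-0.02 -0.03  4.68] rows 5 each [-0.004 -0.006  0.936] | turn total [-0.   -0.    0.05] rows 1 each [-0.001 -0.001  0.053] first shift
```

View pics/w7.png

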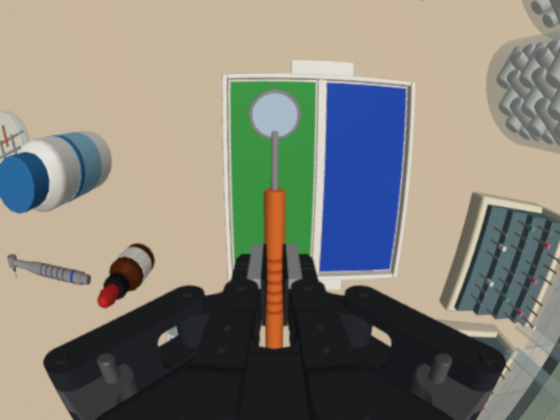

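The mirror is centred over the green bay and parallel to it. I set it down gently and open only part way so the fingers stay inside the bay.

Call:
{"api": "arm_command", "payload": {
  "plan": [
    [[0,0,1],[0,0,0.05],1],
    [[0,0,1],[0,0,0],1],
    [[0,0,1],[0,0,0],1],
    [[0,0,0.8],[0,0,0],1],
    [[0,0,0.5],[0,0,0],1],
    [[0,0,0.35],[0,0,0],1],
    [[0,0,0],[0,0,0],1]
  ]
}}

```text
time: 23.32
tcp_pos: [0.6038, -0.1403, 0.0241]
orientation: [3.141, -0.001, 0.134]
ft_force: [0.3, -0.0, -0.4]
opening: 0.0073
```

Call:
{"api": "arm_command", "payload": {
  "plan": [
    [[0,0,0.07],[0,0,0],1],
    [[0,0,0],[0,0,0],1],
    [[0,0,0],[0,0,0],0.75],
    [[0,0,0],[0,0,0],0.75],
    [[0,0,0],[0,0,0],0.75],
    [[0,0,-0.6],[0,0,0],0.75],
    [[0,0,-1],[0,0,0],0.75],
    [[0,0,-1],[0,0,0],0.6],
    [[0,0,-1],[0,0,0],0.4],
    [[0,0,-1],[0,0,0],0.4],
    [[0,0,-1],[0,0,0],0.4]
  ]
}}

```text
time: 24.7
tcp_pos: [0.6034, -0.1403, 0.164]
orientation: [3.141, -0.001, 0.134]
ft_force: [0.2, 0.5, -0.0]
opening: 0.0512
```

```bash
python3 wl.py w8.png mirror_center:.0115 tray:0 handpiece_center:.0075; python3 to.py .375 -.259 .18 .135
```

```text
mirror_center [273.2 191.9] 0.56 [ 0.6018 -0.1418  0.0115]
tray [312.5 175. ] 0.57 [ 0.6361 -0.1237  0.    ]
handpiece_center [ 63.6 266.2] 0.97 [ 0.3702 -0.2624  0.0075]
at [ 0.6033 -0.1405  0.1628] [ 3.141e+00 -1.000e-03  1.340e-01] F [-0.11 -0.27 -0.41] t 24.9 op 0.0511
shift total [-9.68  3.48 -0.7 ] rows 10 each [-0.968  0.348 -0.07 ] | turn total [ 0.01 -0.01 -0.01] rows 1 each [ 0.007 -0.01  -0.01 ] first shift
```

View pics/w8.png

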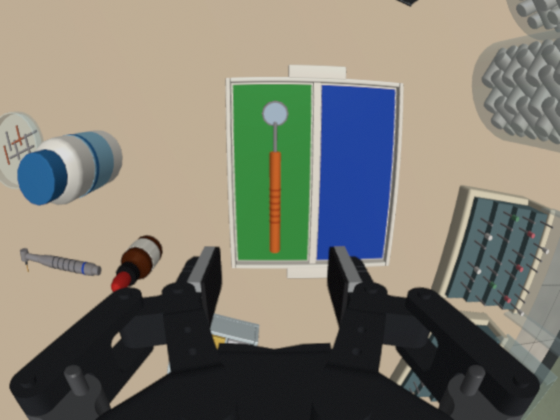

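The mirror lies lengthwise in the green bay, from (275,112) to (275,250). The handpiece is next, visible at (60,263).

Call:
{"api": "arm_command", "payload": {
  "plan": [
    [[-1,0.35,-0.35],[0,0,0],0.4],
    [[-1,0.35,-0.35],[0,0,0],0.4],
    [[-1,0.35,0],[0,0,0],0.4],
    [[-1,0.35,0],[0,0,0],0.4],
    [[-1,0.35,0],[0,0,0],0.4],
    [[-1,0.35,0],[0,0,0],0.4],
    [[-1,0.35,0],[0,0,0],0.4],
    [[-1,0.35,0],[0,0,0],0.4],
    [[-1,0.35,0],[0,0,0.4],0.4],
    [[-0.6,0.35,0],[0,0,1],0.4],
    [[0,0,0],[0,0,1],0.4],
    [[0,0,0],[0,0,1],0.4]
  ]
}}

```text
time: 26.4
tcp_pos: [0.3757, -0.2586, 0.1787]
orientation: [-3.141, 0.002, -0.21]
ft_force: [-0.2, 0.5, 0.2]
opening: 0.0513
```

Call:
{"api": "arm_command", "payload": {
  "plan": [
    [[0,0,0],[0,0,1],0.4],
    [[0,0,0],[0,0,1],0.4],
    [[0,0,0],[0,0,1],0.4],
    [[0,0,0],[0,0,1],0.4],
    [[0,0,0],[0,0,1],0.4],
    [[0,0,0],[0,0,1],0.4],
    [[0,0,0],[0,0,1],0.4],
    [[0,0,0],[0,0,1],0.4],
    [[0,0,0],[0,0,1],0.4],
    [[0,0,0],[0,0,1],0.4],
    [[0,0,0],[0,0,1],0.4],
    [[0,0,0],[0,0,1],0.4]
  ]
}}

```text
time: 27.9
tcp_pos: [0.3759, -0.2583, 0.1786]
orientation: [3.14, 0.001, -1.409]
ft_force: [-0.1, -0.0, -0.1]
opening: 0.0514
```

```bash
python3 wl.py w9.png handpiece_center:.0075 dropper_center:.0435; python3 to.py .373 -.259 .06 -1.51
```

```text
handpiece_center [270.6 188.3] 0.55 [ 0.3719 -0.2555  0.0075]
dropper_center [247.7  61.6] 0.9 [ 0.4817 -0.2195  0.0435]
at [ 0.3762 -0.2583  0.1789] [ 3.140e+00  1.000e-03 -1.404e+00] F [-0.47  0.38 -0.24] t 28.05 op 0.0514
shift total [0.01 0.12 4.75] rows 5 each [0.002 0.025 0.951] | turn total [0.01 0.01 1.06] rows 2 each [0.006 0.005 0.529] first shift
```

View pics/w9.png

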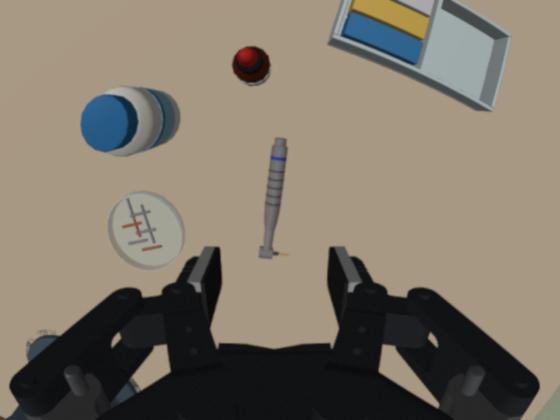

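The handpiece runs from its butt at (281,138) to its head at (266,258), with the bit to the right. The dropper is at (251,65), clear of the grasp.

```bash
python3 - <<'E'
from h import *
p=dict(np.load('wl.npz'))
for n,u,v in [('butt',280.5,138),('b2',278,163),('b3',274,195),('b4',269.5,230),('head',266,258.5)]: print(n,px2w(p,u,v,z=.0075,fish=True).round(4))
g=p['pixels'].astype(int); bg=np.median(g[120:270,220:260].reshape(-1,3),0)
m=np.abs(g-bg).sum(2)>45; mm=np.zeros_like(m); mm[138:212,255:300]=m[138:212,255:300]
ys,xs=np.where(mm); P=np.array([px2w(p,u,v,z=.009,fish=True)[:2] for u,v in zip(xs,ys)]); c=P.mean(0); d=np.linalg.svd(P-c)[2][0]; t=(P-c)@d; print(len(P),c,d,(c+d*t.min()),c+d*t.max(),np.degrees(np.arctan2(d[1],d[0])))
E
```

```text
butt [ 0.4208 -0.2569  0.0075]
b2 [ 0.3972 -0.2585  0.0075]
b3 [ 0.3659 -0.2597  0.0075]
b4 [ 0.3297 -0.2611  0.0075]
head [ 0.298  -0.2625  0.0075]
1256 [ 0.38519677 -0.25834759] [-0.99925605 -0.03856609] [ 0.42148832 -0.25694692] [ 0.34918273 -0.25973754] -177.78977765198763
```

Call:
{"api": "arm_command", "payload": {
  "plan": [
    [[0,0.19,0.5],[0,0,0.6],0.4],
    [[0,0,1],[0,0,0.65],0.4],
    [[0,0,1],[0,0,0],0.4],
    [[0,0,1],[0,0,0],0.4],
    [[0,0,1],[0,0,0],0.4],
    [[0,0,1],[0,0,0],0.4],
    [[0,0,0.6],[0,0,0],0.5],
    [[0,0,0.42],[0,0,0],0.5],
    [[0,0,0],[0,0,0],0.5]
  ]
}}

```text
time: 29.18
tcp_pos: [0.3719, -0.2593, 0.0162]
orientation: [3.141, 0.0, -1.53]
ft_force: [0.5, -0.1, 0.3]
opening: 0.0426
```

```bash
python3 to.py .3712 -.2592 .0155 -1.532
```

```text
at [ 0.3719 -0.2593  0.0162] [ 3.141  0.    -1.53 ] F [ 0.47 -0.08  0.3 ] t 29.175 op 0.0426
shift total [-0.01  0.03  0.03] rows 1 each [-0.006  0.027  0.028] | turn total [0.01 0.   0.02] rows 1 each [0.007 0.005 0.015] first shift
```

Call:
{"api": "arm_command", "payload": {
  "plan": [
    [[0,0,0],[0,0,0],1],
    [[0,0,0],[0,0,0],1],
    [[0,0,0],[0,0,0],1],
    [[0,0,0],[0,0,0],1],
    [[0,0,-0.4],[0,0,0],1],
    [[0,0,-1],[0,0,0],1],
    [[0,0,-1],[0,0,0],1],
    [[0,0,-1],[0,0,0],1],
    [[0,0,-1],[0,0,0],1],
    [[0,0,-1],[0,0,0],1],
    [[0,0,-1],[0,0,0],1]
  ]
}}

```text
time: 30.55
tcp_pos: [0.3717, -0.2593, 0.1779]
orientation: [-3.141, -0.0, -1.531]
ft_force: [-0.2, 0.2, -1.3]
opening: 0.0128
```

```bash
python3 wl.py w10.png; python3 to.py .677 -.108 .178 .135 shift
```

```text
at [ 0.3736 -0.2602  0.1808] [-3.137 -0.004 -1.531] F [ 0.36 -0.24  0.5 ] t 30.6 op 0.0132
shift total [ -5.6  -12.37   0.15] rows 13 each [-0.431 -0.952  0.011] | turn total [ -0.    -0.07 -16.66] rows 17 each [-0.    -0.004 -0.98 ] first shift
```

View pics/w10.png

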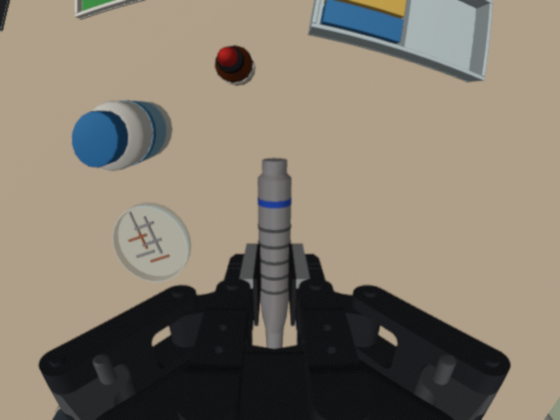

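Call:
{"api": "arm_command", "payload": {
  "plan": [
    [[-0.43,-0.95,0],[0,0,0],1],
    [[-0.43,-0.95,0],[0,0,0],1],
    [[-0.43,-0.95,0],[0,0,0],1],
    [[-0.43,-0.95,0],[0,0,0],1],
    [[-0.43,-0.95,0],[0,0,0],1],
    [[-0.43,-0.95,0],[0,0,0],1],
    [[-0.43,-0.95,0],[0,0,0],1],
    [[-0.43,-0.95,0],[0,0,0],1],
    [[-0.43,-0.95,0],[0,0,0],1],
    [[-0.43,-0.95,0],[0,0,0],1],
    [[-0.43,-0.95,0],[0,0,0],1],
    [[-0.43,-0.95,0],[0,0,0],1]
  ]
}}

```text
time: 32.1
tcp_pos: [0.6519, -0.1189, 0.1761]
orientation: [3.141, 0.0, -1.531]
ft_force: [-0.0, 0.7, 0.4]
opening: 0.013
```

Call:
{"api": "arm_command", "payload": {
  "plan": [
    [[-0.43,-0.95,0],[0,0,-1],1],
    [[0,0,0],[0,0,-1],1],
    [[0,0,0],[0,0,-1],1],
    [[0,0,0],[0,0,-1],1],
    [[0,0,0],[0,0,-1],1],
    [[0,0,0],[0,0,-1],1],
    [[0,0,0],[0,0,-1],1],
    [[0,0,0],[0,0,-1],1],
    [[0,0,0],[0,0,-1],1],
    [[0,0,0],[0,0,-1],1],
    [[0,0,0],[0,0,-1],1],
    [[0,0,0],[0,0,-1],1]
  ]
}}

```text
time: 33.6
tcp_pos: [0.6745, -0.1077, 0.1761]
orientation: [3.141, 0.001, -0.328]
ft_force: [-0.0, 0.4, -0.2]
opening: 0.0128
```

Call:
{"api": "arm_command", "payload": {
  "plan": [
    [[0,0,0.3],[0,0,-1],1],
    [[0,0,0.5],[0,0,-1],1],
    [[0,0,0.6],[0,0,-1],1],
    [[0,0,0],[0,0,-1],1],
    [[0,0,0],[0,0,-0.65],1],
    [[0,0,0],[0,0,0],1],
    [[0,0,0],[0,0,0],1]
  ]
}}

```text
time: 34.48
tcp_pos: [0.6748, -0.1077, 0.1414]
orientation: [3.141, 0.0, 0.133]
ft_force: [1.3, -0.9, -1.4]
opening: 0.0134
```

```bash
python3 wl.py w11.png; python3 to.py .674 -.109 .023 .135 shift
```

```text
at [ 0.6748 -0.1077  0.1415] [3.141 0.    0.133] F [-0.73 -0.13  0.09] t 34.525 op 0.0131
shift total [-0.04  0.05  4.74] rows 5 each [-0.008  0.009  0.948] | turn total [ 0.    0.   -0.02] rows 1 each [ 0.002  0.001 -0.018] first shift
```

View pics/w11.png

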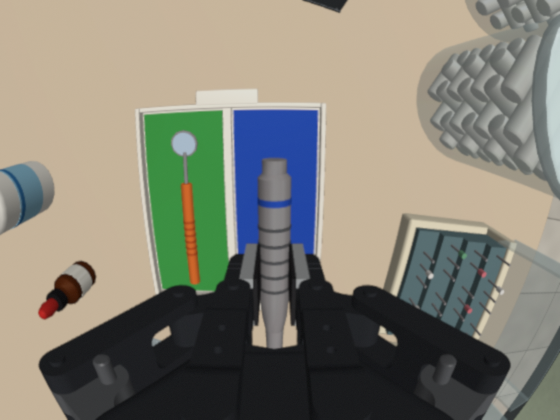

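Call:
{"api": "arm_command", "payload": {
  "plan": [
    [[0,0,1],[0,0,0],1],
    [[0,0,1],[0,0,0],1],
    [[0,0,1],[0,0,0],1],
    [[0,0,0.8],[0,0,0],1],
    [[0,0,0.5],[0,0,0],1],
    [[0,0,0.35],[0,0,0],1],
    [[0,0,0.08],[0,0,0],1],
    [[0,0,0],[0,0,0],1]
  ]
}}

```text
time: 35.52
tcp_pos: [0.6755, -0.1074, 0.0241]
orientation: [3.141, -0.001, 0.134]
ft_force: [-0.8, -0.6, 1.0]
opening: 0.0127
```

Call:
{"api": "arm_command", "payload": {
  "plan": [
    [[0,0,0.06],[0,0,0],1],
    [[0,0,0],[0,0,0],1],
    [[0,0,0],[0,0,0],0.7],
    [[0,0,0],[0,0,0],0.7],
    [[0,0,0],[0,0,0],0.7],
    [[0,0,-0.6],[0,0,0],0.7],
    [[0,0,-1],[0,0,0],0.7],
    [[0,0,-1],[0,0,0],0.5],
    [[0,0,-1],[0,0,0],0],
    [[0,0,-1],[0,0,0],0],
    [[0,0,-1],[0,0,0],0],
    [[0,0,-1],[0,0,0],0]
  ]
}}

```text
time: 37.02
tcp_pos: [0.675, -0.1074, 0.1894]
orientation: [3.141, -0.001, 0.134]
ft_force: [-0.2, -0.0, -0.9]
opening: 0.0857
```

```bash
python3 wl.py w12.png mirror_center:.0115 handpiece_center:.014 tray:0 caddy:0 bottle_b_center:.0525; python3 to.py .4256 -.1315 .19 .135
```

```text
mirror_center [198.2 206.8] 0.91 [ 0.6011 -0.1406  0.0115]
handpiece_center [272.  183.8] 0.85 [ 0.6719 -0.1068  0.014 ]
tray [235.7 193.8] 0.68 [ 0.6368 -0.1253  0.    ]
tray [ 35.2 183.3] 0.52 [ 0.381 -0.144  0.   ]
at [ 0.6743 -0.1077  0.1861] [3.141e+00 1.000e-03 1.340e-01] F [ 0.55 -0.4  -0.28] t 37.325 op 0.0853
shift total [-9.99 -0.39 -0.14] rows 10 each [-0.999 -0.039 -0.014] | turn total [ 0.    0.01 -0.01] rows 1 each [ 0.001  0.015 -0.009] first shift
```

View pics/w12.png

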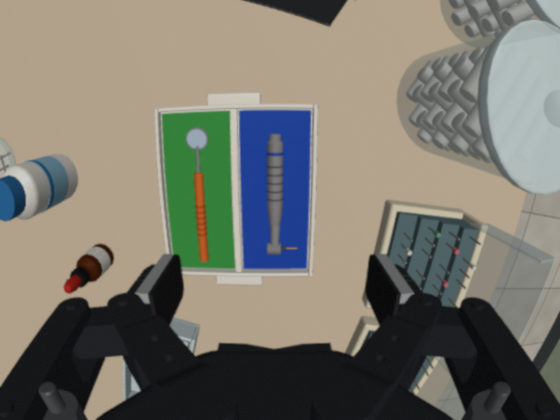

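Both instruments lie lengthwise in their bays: the mirror at (200,195) and the handpiece at (275,190). Next I go to bottle B and lift it to weigh it.

Call:
{"api": "arm_command", "payload": {
  "plan": [
    [[-1,-0.04,0],[0,0,0],0],
    [[-1,-0.04,0],[0,0,0],0],
    [[-1,-0.04,0],[0,0,0],0],
    [[-1,-0.04,0],[0,0,0],0],
    [[-1,-0.04,0],[0,0,0],0],
    [[-1,-0.04,0],[0,0,0],0],
    [[-1,-0.04,0],[0,0,0],0],
    [[-1,-0.04,0],[0,0,0],0],
    [[-1,-0.04,0],[0,0,0],0],
    [[-1,-0.04,0],[0,0,0],0],
    [[0,0,0],[0,0,0],0],
    [[0,0,0],[0,0,0],0]
  ]
}}

```text
time: 38.83
tcp_pos: [0.4265, -0.1311, 0.1868]
orientation: [-3.141, -0.001, 0.134]
ft_force: [0.1, 0.7, 0.7]
opening: 0.0852
```

```bash
python3 wl.py w13.png bottle_b_center:.0525 dropper_center:.0435; python3 to.py .4256 -.1315 .051 .135
```

```text
dropper_center [316.7 288.7] 0.6 [ 0.4798 -0.2213  0.0435]
at [ 0.4267 -0.1308  0.1869] [-3.141e+00 -1.000e-03  1.350e-01] F [ 0.24 -0.42  0.52] t 38.975 op 0.0855
shift total [-0.05  0.03  5.43] rows 6 each [-0.009  0.004  0.906] | turn total [-0.01 -0.01 -0.  ] rows 1 each [-0.007 -0.008 -0.004] first shift
```

View pics/w13.png

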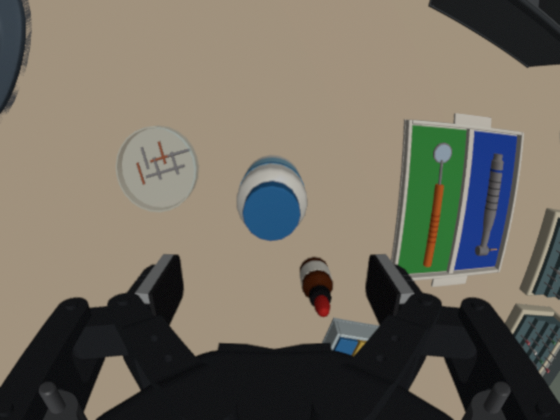

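The bottle cap at (271,210) is centred between the jaws. The dropper at (316,285) lies off to the side.

Call:
{"api": "arm_command", "payload": {
  "plan": [
    [[-0.03,0,1],[0,0,0],0],
    [[0,0,1],[0,0,0],0],
    [[0,0,1],[0,0,0],0],
    [[0,0,1],[0,0,0],0],
    [[0,0,0.8],[0,0,0],0],
    [[0,0,0.6],[0,0,0],0],
    [[0,0,0],[0,0,0],0],
    [[0,0,0],[0,0,0],1],
    [[0,0,0],[0,0,0],1],
    [[0,0,0],[0,0,0],1],
    [[0,0,0],[0,0,0],1],
    [[0,0,0],[0,0,0],1]
  ]
}}

```text
time: 40.48
tcp_pos: [0.4254, -0.1313, 0.0528]
orientation: [3.14, -0.001, 0.134]
ft_force: [-2.8, 0.2, 5.8]
opening: 0.0547
```

Call:
{"api": "arm_command", "payload": {
  "plan": [
    [[0,0,0],[0,0,0],1],
    [[0,0,-0.3],[0,0,0],1],
    [[0,0,-0.6],[0,0,0],1],
    [[0,0,-0.6],[0,0,0],1],
    [[0,0,-0.5],[0,0,0],1],
    [[0,0,0],[0,0,0],1],
    [[0,0,0],[0,0,0],1],
    [[0,0,0],[0,0,0],1]
  ]
}}

```text
time: 41.48
tcp_pos: [0.4247, -0.1311, 0.1014]
orientation: [-3.141, 0.001, 0.134]
ft_force: [-0.1, 0.7, -3.1]
opening: 0.0549
```

```bash
python3 - <<'E'
from h import *
F=[]
for i in range(4):
    F.append(manip.observe()['ft_force']); p=viewer.snapshot('wrist')
print(np.array(F).round(2)); save(p,'w14.png'); print(manip.observe()['tcp_pos'])
E
```

```text
[[-0.06  0.71 -3.1 ]
 [-0.86 -0.74 -2.94]
 [ 0.88  0.64 -3.04]
 [ 0.12  0.46 -3.14]]
[ 0.42499744 -0.13099125  0.10152803]
```

View pics/w14.png

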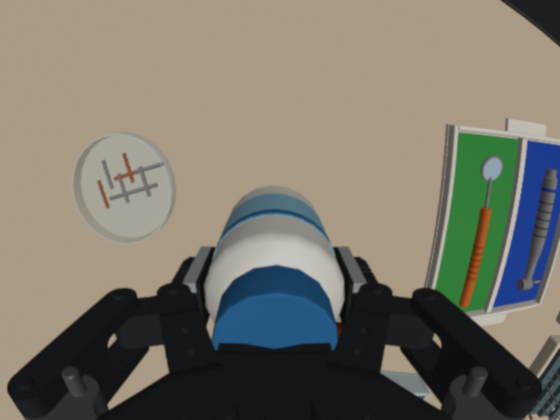

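The wrist force with bottle B lifted is about -3.05 N over four readings, so B is the full bottle. It goes to the caddy's free bay.

Call:
{"api": "arm_command", "payload": {
  "plan": [
    [[0,0,-1],[0,0,0],1],
    [[0,0,-1],[0,0,0],1],
    [[0,0,-1],[0,0,0],1],
    [[0,0,-1],[0,0,0],1],
    [[0,0,0],[0,0,0],1]
  ]
}}

```text
time: 42.3
tcp_pos: [0.4262, -0.1313, 0.203]
orientation: [3.139, -0.003, 0.134]
ft_force: [-0.6, -0.1, -4.2]
opening: 0.0547
```

```bash
python3 to.py .5457 -.4210 .2 .135
```

```text
at [ 0.4262 -0.1313  0.203 ] [ 3.139e+00 -3.000e-03  1.340e-01] F [-0.56 -0.12 -4.23] t 42.3 op 0.0547
shift total [ 3.19 12.12  0.16] rows 13 each [0.245 0.932 0.012] | turn total [ 0.02 -0.03 -0.01] rows 1 each [ 0.023 -0.03  -0.014] first shift
```

Call:
{"api": "arm_command", "payload": {
  "plan": [
    [[0.25,0.93,0],[0,0,0],1],
    [[0.25,0.93,0],[0,0,0],1],
    [[0.25,0.93,0],[0,0,0],1],
    [[0.25,0.93,0],[0,0,0],1],
    [[0.25,0.93,0],[0,0,0],1],
    [[0.25,0.93,0],[0,0,0],1],
    [[0.25,0.93,0],[0,0,0],1],
    [[0.25,0.93,0],[0,0,0],1],
    [[0.25,0.93,0],[0,0,0],1],
    [[0.25,0.93,0],[0,0,0],1],
    [[0.25,0.93,0],[0,0,0],1],
    [[0.25,0.93,0],[0,0,0],1]
  ]
}}

```text
time: 43.8
tcp_pos: [0.5368, -0.3997, 0.2007]
orientation: [-3.141, 0.001, 0.133]
ft_force: [-0.2, 0.5, -3.9]
opening: 0.055
```

Call:
{"api": "arm_command", "payload": {
  "plan": [
    [[0.25,0.93,0],[0,0,0],1],
    [[0,0,0.5],[0,0,0],1],
    [[0,0,0.8],[0,0,0],1],
    [[0,0,0.8],[0,0,0],1],
    [[0,0,0],[0,0,0],1],
    [[0,0,0],[0,0,0],1]
  ]
}}

```text
time: 44.55
tcp_pos: [0.5463, -0.4196, 0.1496]
orientation: [3.141, -0.001, 0.135]
ft_force: [-0.0, -0.0, -1.8]
opening: 0.0548
```

```bash
python3 wl.py w15.png caddy:.0; python3 - <<'E'
from h import *
p=viewer.snapshot('scene'); save(p,'s15.png')
c=p['pixels'][290:400,140:290,::-1]; cv2.imwrite('pics/s15c.png',cv2.resize(c,None,fx=5,fy=5,interpolation=cv2.INTER_CUBIC))
E
python3 to.py .5457 -.4210 .057 .135
```

```text
caddy [285.5 148.9] 0.77 [ 0.55   -0.3808  0.    ]
at [ 0.5466 -0.4199  0.1504] [ 3.14e+00 -1.00e-03  1.34e-01] F [ 0.36 -0.25 -2.71] t 44.7 op 0.0548
shift total [-0.05  0.03  3.74] rows 4 each [-0.012  0.009  0.934] | turn total [ 0.01 -0.01 -0.01] rows 1 each [ 0.012 -0.014 -0.009] first shift
```

View pics/w15.png

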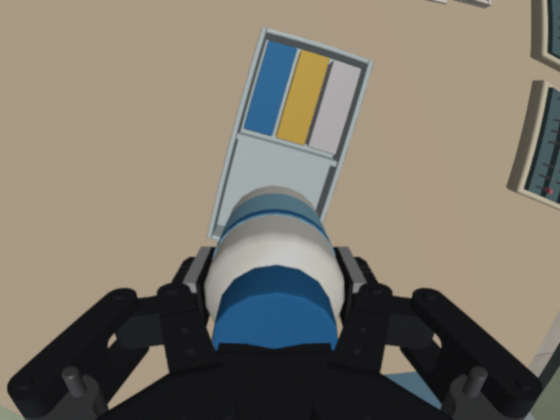

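View pics/s15.png

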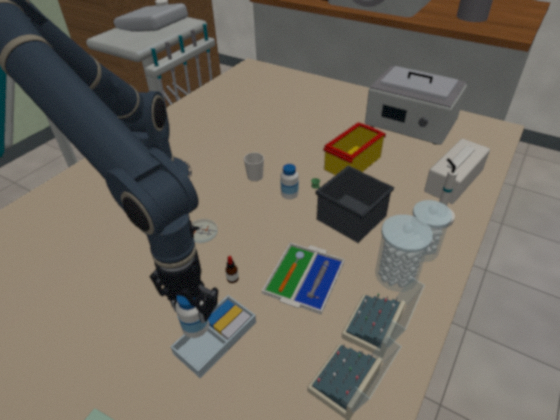

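The caddy's free bay sits under the bottle, with the cross wall from (237,137) to (337,162), and three measurements agree within 3 mm. I lower the bottle.

Call:
{"api": "arm_command", "payload": {
  "plan": [
    [[-0.05,0.03,0.8],[0,0,0],1],
    [[0,0,0.8],[0,0,0],1],
    [[0,0,0.8],[0,0,0],1],
    [[0,0,0.6],[0,0,0],1],
    [[0,0,0.4],[0,0,0],1],
    [[0,0,0.2],[0,0,0],1],
    [[0,0,0],[0,0,0],1],
    [[0,0,0],[0,0,0],1]
  ]
}}

```text
time: 45.7
tcp_pos: [0.5454, -0.4209, 0.0601]
orientation: [3.141, -0.001, 0.134]
ft_force: [0.6, 0.4, -2.8]
opening: 0.0549
```

Call:
{"api": "arm_command", "payload": {
  "plan": [
    [[0,0,0.08],[0,0,0],1],
    [[0,0,0.06],[0,0,0],1],
    [[0,0,0],[0,0,0],1]
  ]
}}

```text
time: 46.08
tcp_pos: [0.5452, -0.4209, 0.057]
orientation: [3.141, -0.0, 0.134]
ft_force: [-2.2, 1.3, 5.0]
opening: 0.0546
```

Contact: the z force rose from -2.8 to +5 N. I release and rise.

Call:
{"api": "arm_command", "payload": {
  "plan": [
    [[0,0,-0.03],[0,0,0],1],
    [[0,0,0],[0,0,0],0.8],
    [[0,0,0],[0,0,0],0],
    [[0,0,0],[0,0,0],0],
    [[0,0,0],[0,0,0],0],
    [[0,0,0],[0,0,0],0],
    [[0,0,-0.5],[0,0,0],0],
    [[0,0,-1],[0,0,0],0],
    [[0,0,-1],[0,0,0],0],
    [[0,0,-1],[0,0,0],0],
    [[0,0,-1],[0,0,0],0],
    [[0,0,-1],[0,0,0],0]
  ]
}}

```text
time: 47.58
tcp_pos: [0.5453, -0.4207, 0.1973]
orientation: [3.14, -0.002, 0.134]
ft_force: [0.1, 0.1, -0.6]
opening: 0.0855
```

```bash
python3 wl.py w16.png bottle_b_center:.0565 caddy:0; python3 to.py .4345 .142 .2 .135
```

```text
caddy [286.5 140.1] 0.69 [ 0.5514 -0.3784  0.    ]
at [ 0.5461 -0.4209  0.1974] [ 3.138 -0.004  0.134] F [-0.32 -0.15  0.01] t 47.725 op 0.0853
shift total [ -1.41 -22.91  -0.19] rows 23 each [-0.061 -0.996 -0.008] | turn total [ 0.03 -0.04 -0.01] rows 1 each [ 0.035 -0.036 -0.009] first shift
```

View pics/w16.png

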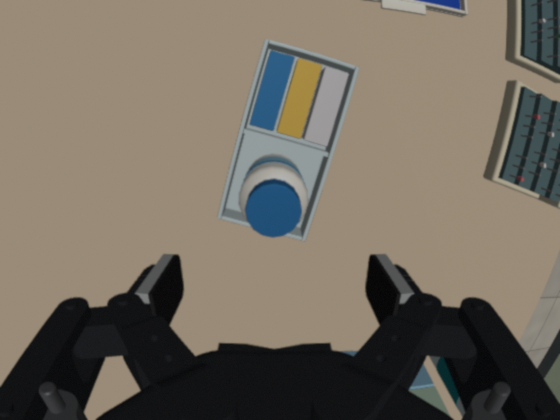

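The full bottle stands upright in the free bay at (273,200). Next is bottle A.

Call:
{"api": "arm_command", "payload": {
  "plan": [
    [[-0.06,-1,0],[0,0,0],0],
    [[-0.06,-1,0],[0,0,0],0],
    [[-0.06,-1,0],[0,0,0],0],
    [[-0.06,-1,0],[0,0,0],0],
    [[-0.06,-1,0],[0,0,0],0],
    [[-0.06,-1,0],[0,0,0],0],
    [[-0.06,-1,0],[0,0,0],0],
    [[-0.06,-1,0],[0,0,0],0],
    [[-0.06,-1,0],[0,0,0],0],
    [[-0.06,-1,0],[0,0,0],0],
    [[-0.06,-1,0],[0,0,0],0],
    [[-0.06,-1,0],[0,0,0],0]
  ]
}}

```text
time: 49.22
tcp_pos: [0.4867, -0.1241, 0.1941]
orientation: [3.141, -0.0, 0.134]
ft_force: [0.6, 0.4, -0.5]
opening: 0.0852
```

Call:
{"api": "arm_command", "payload": {
  "plan": [
    [[-0.06,-1,0],[0,0,0],0],
    [[-0.06,-1,0],[0,0,0],0],
    [[-0.06,-1,0],[0,0,0],0],
    [[-0.06,-1,0],[0,0,0],0],
    [[-0.06,-1,0],[0,0,0],0],
    [[-0.06,-1,0],[0,0,0],0],
    [[-0.06,-1,0],[0,0,0],0],
    [[-0.06,-1,0],[0,0,0],0],
    [[-0.06,-1,0],[0,0,0],0],
    [[-0.06,-1,0],[0,0,0],0],
    [[-0.06,-1,0],[0,0,0],0],
    [[0,0,0],[0,0,0],0]
  ]
}}

```text
time: 50.72
tcp_pos: [0.4329, 0.1468, 0.1943]
orientation: [-3.141, -0.001, 0.138]
ft_force: [-0.2, 0.7, -0.7]
opening: 0.0853
```

```bash
python3 wl.py w17.png bottle_a_center:.0525; python3 to.py .4345 .142 .051 .135
```

```text
at [0.4336 0.1443 0.1939] [3.141 0.    0.134] F [-0.28 -0.5  -0.13] t 50.825 op 0.0855
shift total [0.02 0.09 5.72] rows 6 each [0.004 0.015 0.953] | turn total [ 0.01  0.   -0.01] rows 1 each [ 0.008  0.001 -0.006] first shift
```

View pics/w17.png

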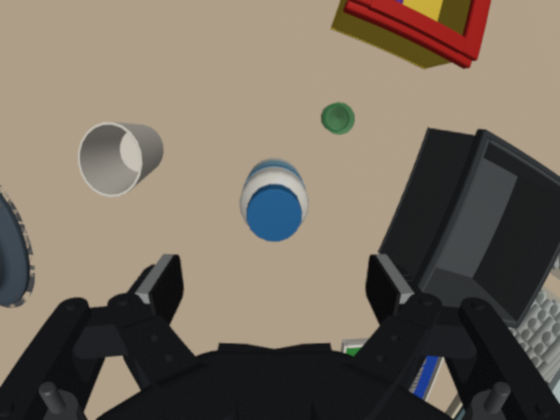

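The cap of bottle A at (274,212) is centred between the jaws. The tub on the right and the cup on the left are clear.

Call:
{"api": "arm_command", "payload": {
  "plan": [
    [[0,0.09,1],[0,0,0],0],
    [[0,0,1],[0,0,0],0],
    [[0,0,1],[0,0,0],0],
    [[0,0,1],[0,0,0],0],
    [[0,0,1],[0,0,0],0],
    [[0,0,0.65],[0,0,0],0],
    [[0,0,0],[0,0,0],0],
    [[0,0,0],[0,0,0],1],
    [[0,0,0],[0,0,0],1],
    [[0,0,0],[0,0,0],1],
    [[0,0,0],[0,0,0],1],
    [[0,0,0],[0,0,0],1]
  ]
}}

```text
time: 52.32
tcp_pos: [0.435, 0.1426, 0.0539]
orientation: [3.141, -0.002, 0.134]
ft_force: [-0.2, -0.1, 6.7]
opening: 0.0545
```

Call:
{"api": "arm_command", "payload": {
  "plan": [
    [[0,0,-0.4],[0,0,0],1],
    [[0,0,-0.8],[0,0,0],1],
    [[0,0,-1],[0,0,0],1],
    [[0,0,-1],[0,0,0],1],
    [[0,0,-1],[0,0,0],1],
    [[0,0,-1],[0,0,0],1],
    [[0,0,-1],[0,0,0],1],
    [[0,0,-0.4],[0,0,0],1],
    [[0,0,0],[0,0,0],1],
    [[0,0,0],[0,0,0],1],
    [[0,0,0],[0,0,0],1]
  ]
}}

```text
time: 53.7
tcp_pos: [0.4337, 0.1421, 0.217]
orientation: [-3.142, 0.002, 0.134]
ft_force: [-1.8, 0.7, -0.4]
opening: 0.0545
```

```bash
python3 - <<'E'
from h import *
F=[]
for i in range(3):
    F.append(manip.observe()['ft_force']); p=viewer.snapshot('wrist')
print(np.array(F).round(2)); save(p,'w18.png')
E
python3 to.py .6485 .1418 .22 .135; python3 to.py .6485 .1418 .22 -.18
```

```text
[[-1.78  0.66 -0.38]
 [-0.54 -0.34 -0.97]
 [-0.08  0.02 -0.77]]
at [0.4339 0.1423 0.2174] [-3.141e+00  1.000e-03  1.340e-01] F [-0.04  0.03 -0.54] t 53.85 op 0.0544
shift total [ 8.5   1.17 -0.11] rows 9 each [ 0.945  0.13  -0.013] | turn total [-0.    0.01 -0.01] rows 1 each [-0.001  0.009 -0.006] first shift
at [0.4339 0.1423 0.2174] [-3.141e+00  1.000e-03  1.340e-01] F [-0.04  0.03 -0.54] t 53.85 op 0.0544
shift total [ 8.5   1.17 -0.11] rows 9 each [ 0.945  0.13  -0.013] | turn total [-0.    0.01  3.14] rows 4 each [-0.     0.002  0.786] first shift
```

Bottle A reads about -0.7 N, so it is the empty one. It goes to the waste tub.

Call:
{"api": "arm_command", "payload": {
  "plan": [
    [[0.94,0.13,0],[0,0,0],1],
    [[0.94,0.13,0],[0,0,0],1],
    [[0.94,0.13,0],[0,0,0],1],
    [[0.94,0.13,0],[0,0,0],1],
    [[0.94,0.13,0],[0,0,0],1],
    [[0.94,0.13,0],[0,0,0],1],
    [[0.94,0.13,0],[0,0,0],1],
    [[0.94,0.13,0],[0,0,0],1],
    [[0.94,0.13,0],[0,0,0.8],1],
    [[0,0,0],[0,0,0.8],1],
    [[0,0,0],[0,0,0.8],1],
    [[0,0,0],[0,0,0.75],1]
  ]
}}

```text
time: 55.35
tcp_pos: [0.6476, 0.1416, 0.2171]
orientation: [3.141, 0.001, -0.183]
ft_force: [0.3, 0.3, -1.2]
opening: 0.0551
```

```bash
python3 wl.py w19.png waste:.0; python3 to.py .6485 .1418 .09 -.18
```

```text
waste [273.9 176.8] 0.77 [0.646  0.1409 0.    ]
at [0.6476 0.1416 0.2173] [ 3.141e+00  1.000e-03 -1.810e-01] F [-0.27  0.51 -0.25] t 55.45 op 0.0544
shift total [ 0.03 -0.02  5.09] rows 6 each [ 0.006 -0.003  0.849] | turn total [ 0.    0.01 -0.01] rows 1 each [ 0.005  0.005 -0.008] first shift
```

View pics/w19.png

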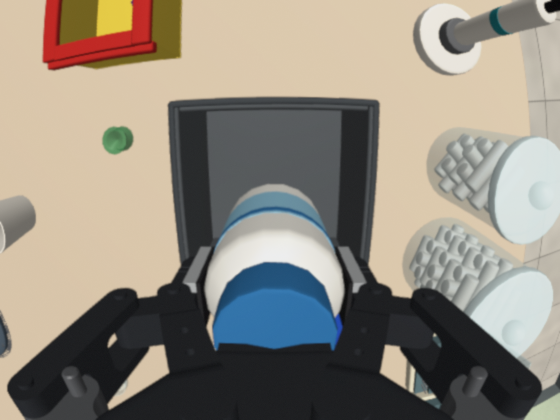

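Call:
{"api": "arm_command", "payload": {
  "plan": [
    [[0,0,1],[0,0,0],1],
    [[0,0,1],[0,0,0],1],
    [[0,0,1],[0,0,0],1],
    [[0,0,1],[0,0,0],1],
    [[0,0,0.9],[0,0,0],1],
    [[0,0,0],[0,0,0],1],
    [[0,0,0],[0,0,0],1],
    [[0,0,0],[0,0,0],0.2],
    [[0,0,0],[0,0,0],0.2],
    [[0,0,0],[0,0,0],0.1],
    [[0,0,0],[0,0,0],0.1]
  ]
}}

```text
time: 56.82
tcp_pos: [0.6478, 0.1415, 0.0955]
orientation: [3.142, -0.0, -0.181]
ft_force: [0.1, 0.2, -0.6]
opening: 0.0767
```

Call:
{"api": "arm_command", "payload": {
  "plan": [
    [[0,0,-0.5],[0,0,0],0.1],
    [[0,0,-1],[0,0,0],0.1],
    [[0,0,-1],[0,0,0],0.1],
    [[0,0,-1],[0,0,0],0.1],
    [[0,0,-1],[0,0,0],0.1],
    [[0,0,-1],[0,0,0],0.1],
    [[0,0,-1],[0,0,0],0.1]
  ]
}}

```text
time: 57.7
tcp_pos: [0.6476, 0.1418, 0.2597]
orientation: [-3.141, -0.001, -0.181]
ft_force: [0.1, 0.9, 0.4]
opening: 0.077
```

```bash
python3 wl.py w20.png; python3 - <<'E'
from h import *
for n in ['top','scene']:
    p=viewer.snapshot(n); save(p,n+'9.png'); np.savez('%s9.npz'%n,**{k:p[k] for k in ['pixels','z_map','camera_matrix','view']})
    for o in ['scalpel_center','handpiece_center','mirror_center','bottle_a_center','dropper_center']:
        for r in models.tip_of(p,o)[:2]:
            u,v=r['pixel'];print(n,o,np.round(r['pixel'],1),round(r['confidence'],2))
E
```

```text
top scalpel_center [115.8 194.8] 0.71
top scalpel_center [452.3 194.8] 0.28
top handpiece_center [324.2 144.5] 0.57
top mirror_center [330.2 173. ] 0.39
top mirror_center [328.2 162.3] 0.19
top bottle_a_center [455.3 193.5] 0.83
scene scalpel_center [193.4 339.3] 0.68
scene scalpel_center [289.  271.6] 0.55
scene handpiece_center [321.  277.3] 0.68
scene mirror_center [292.3 269.1] 0.46
scene bottle_a_center [193.9 335.2] 0.69
scene bottle_a_center [213.6 335.9] 0.44
scene dropper_center [231.5 265.4] 0.52
```

View pics/w20.png

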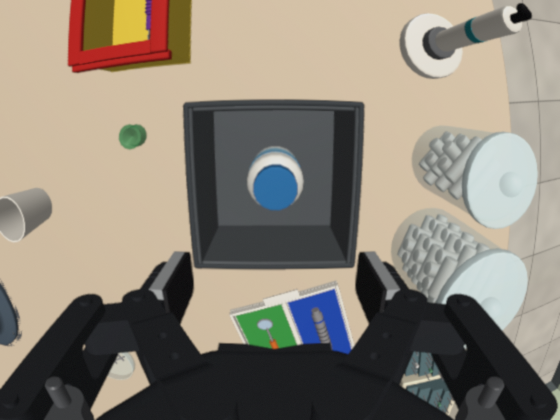

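View pics/top9.png

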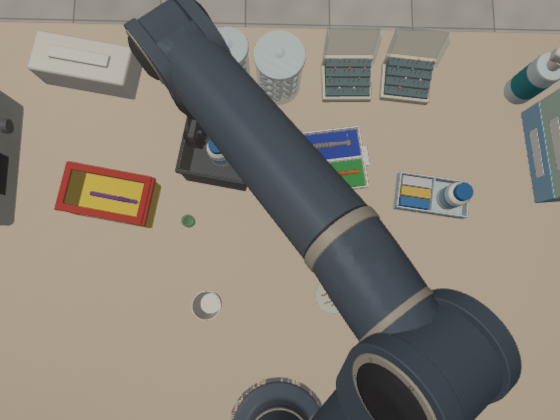

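View pics/scene9.png

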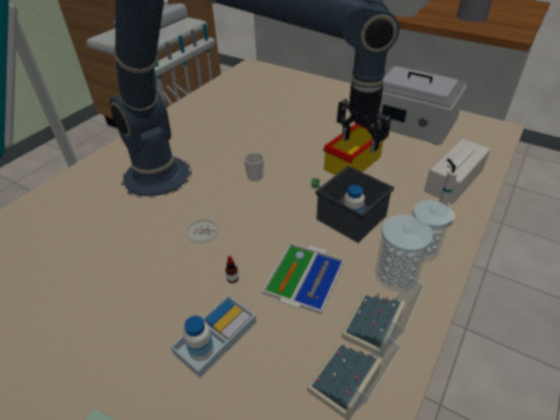

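Everything is in place: the scalpel is in the box at top-view (113,197), both instruments are in their bays, bottle A stands in the tub, bottle B stands in the caddy and the dropper is untouched at scene (231,268). I make a last numeric check of the caddy bottle and the dropper, then hand in.

```bash
python3 - <<'E'
from h import *
vv,uu=np.mgrid[0:420,0:560]
y=np.array([.141,.990]);x=np.array([.990,-.141]);c=np.array([.5518,-.3786])
for f in ('top9.npz','scene9.npz'):
    p=dict(np.load(f)); zm=p['z_map'];K=p['camera_matrix'];Vi=np.linalg.inv(p['view'])
    X=np.stack([(uu-K[0,2])/K[0,0]*zm,-(vv-K[1,2])/K[1,1]*zm,-zm],-1)@Vi[:3,:3].T+Vi[:3,3]; X=X[zm>0]
    for n,ct,lo in (('capB',(.5457,-.421),.1),('drop',(.4825,-.222),.072)):
        q=X[(np.hypot(X[:,0]-ct[0],X[:,1]-ct[1])<.04)&(X[:,2]>lo)&(X[:,2]<.125)]
        if len(q)<5: print(f,n,'hidden');continue
        m=(np.percentile(q,2,axis=0)+np.percentile(q,98,axis=0))/2
        print(f,n,m.round(4),'caddy frame',((m[:2]-c)@x).round(4),((m[:2]-c)@y).round(4),'ztop',np.percentile(q[:,2],98).round(4))
print(manip.observe()['time']); order.finish_job()
E
```

```text
top9.npz capB [ 0.5446 -0.4197  0.1066] caddy frame -0.0014 -0.0417 ztop 0.1119
top9.npz drop hidden
scene9.npz capB [ 0.5459 -0.4222  0.1059] caddy frame 0.0003 -0.044 ztop 0.1108
scene9.npz drop [ 0.4847 -0.2238  0.0798] caddy frame -0.0883 0.1438 ztop 0.086
58.35
the job is handed in; nothing more can be done
```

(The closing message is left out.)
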